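Close the bolt tin with its nested lids and uncover the nuts

TASK

The bolt tin stands open; its two lids stand nested on the bench with loose nuts between them, and a roll of tape is parked over their knob. Slide the roll up off the knob and lay it flat on the bench clear of the tin and lids, then carry both lids together (the knob lifts them both, so the nuts stay covered) and lower them onto the tin until the inner lid is fully home. To uncover the nuts, lift the outer lid alone straight up until its rim is clear above the knob, the inner lid staying seated with the nuts in it, and finish while still holding the outer lid level over the tin; leave the spanner, sanding block and tape measure where they lie.

Things in the scene. Friction and masses are not known exactly. Their poses are not given: they have to be found in the camera images.
- tin_mouth (a point): centre of the open mouth of the round steel bolt tin, level with its rim, 70 mm above the bench. The tin is loose and weighs about 0.9 kg with the bolts lying in it; outside 110 mm across, wall 3 mm, mouth 104 mm wide. z points up.
- inner_lid: inner lid, loose, 0.2 kg: steel dish tapering from 98 mm at the flange to 93 mm below, 16 mm deep; drops into the tin's mouth with 2 mm play all round, under a 114 mm flange, 3 mm thick, that rests on the tin's rim. A stem with a knob rises from its middle. Origin: centre of the dish's underside, z up (on the bench at the start); when home it lies 16 mm below the tin's rim, on the tin's axis.
- knob (a point): middle of the inner lid's upright cylindrical steel knob, 16 mm in diameter, 28 mm high: 63 mm above the inner lid's underside (the knob runs from 48 to 76 mm). Nested, the knob stands free above the outer lid's collar, and lifting it lifts both lids.
- outer_lid: outer lid, loose, 0.18 kg: steel cover 126 mm across, its tapered skirt going over flange and tin wall with 2 mm play, a tubular black collar on top as handle. It only rests on the inner lid's flange. Origin: centre of its lower rim, z up (nested: 5 mm above the inner lid's origin); its top face is 17 mm, the collar's top end 43 mm above the origin.
- collar (a point): middle of the outer lid's collar: upright tube, 32 mm outside, 24 mm inside, 26 mm high, 30 mm above the outer lid's origin. While nested, the inner lid's knob stands 28 mm above the collar's top end, with 4 mm play all round inside the collar.
- roll_center (a point): centre of the roll of tape: ring 62 mm outside, 40 mm inside, 24 mm high, 60 g, z along its axis. At the start it lies flat on the outer lid round collar and knob; flat on the bench its centre is 12 mm up. The bench is free from x = 0.36 to 0.64, y = -0.28 to 0.28, apart from the things listed.
- nut0: loose hexagon nut, 17 mm across flats, 8 mm high, lying in the inner lid's dish, hidden by the outer lid at the start. Origin: centre of its underside.
- nut1: second nut, like nut0.
- nut2: third nut, like nut0.
- sanding_block: plain wooden sanding block lying on the bench, 105 mm long along its y axis, 60 mm wide, 30 mm high, not to be moved. Origin: centre of the underside.
- spanner_19: spanner lying on the bench, 219 mm long along its y axis, 36 mm wide, 7 mm high, not to be moved. Origin: centre of the underside.
- tape_measure: pocket tape measure lying on the bench, 64 x 95 x 33 mm (long along its y axis), not to be moved. Origin: centre of the underside of its case, 20 mm from its back.
- bolt_tin: the bolt tin itself; origin: centre of its underside on the bench, 70 mm below tin_mouth.
There are look-alikes about, which are no part of the job. What is shaped like the part that bears roll_center but red is not meant.

How it is judged:
On the way, in this order (a step that is already met when the one before it is completed fails the run):
1. the roll of tape lies flat on the bench, clear of the tin and the lids (height (world z) of roll_center between 0.007 and 0.017 m and angle between roll_center's own z axis and vertical below 0.12 rad and horizontal distance between roll_center and inner_lid above 0.08 m and horizontal distance between roll_center and tin_mouth above 0.08 m), for 0.3 s.
2. both lids are on the tin, the inner lid fully home and the outer lid nested on it (z of inner_lid in the frame of tin_mouth between -0.02 and -0.0125 m and horizontal distance between inner_lid and tin_mouth below 0.006 m and angle between each of inner_lid, tin_mouth's own z axis and vertical below 0.07 rad and z of outer_lid in the frame of inner_lid below 0.0085 m and angle between outer_lid's own z axis and vertical below 0.08 rad), for 0.3 s.
At the end, for the whole second after the job is handed in: Outer lid gripped, at rest, level, its rim above the knob's top, within 50 mm of the tin's axis, touching neither lid nor tin; inner lid home (within 3.5 mm in height, 6 mm sideways) with its nuts; roll flat on the bench 80 mm or more from both; the three bystanders moved under 30 mm (all of step 1 and z of inner_lid in the frame of tin_mouth between -0.02 and -0.0125 m and horizontal distance between inner_lid and tin_mouth below 0.006 m and angle between each of inner_lid, tin_mouth's own z axis and vertical below 0.07 rad and horizontal distance between each of nut0, nut1, nut2 and inner_lid below 0.05 m and z of nut0 in the frame of inner_lid between -0.002 and 0.014 m and z of nut1 in the frame of inner_lid between -0.002 and 0.014 m and z of nut2 in the frame of inner_lid between -0.002 and 0.014 m and z of outer_lid in the frame of inner_lid above 0.079 m and horizontal distance between outer_lid and tin_mouth below 0.05 m and angle between outer_lid's own z axis and vertical below 0.2 rad and linear speed of outer_lid below 0.02 m/s and contact force between the fingers and outer_lid above 1 N and contact force between outer_lid and inner_lid below 0.1 N and contact force between outer_lid and bolt_tin below 0.1 N and distance of each of sanding_block, spanner_19, tape_measure from where it was at the start of the episode below 0.03 m); the arm keeps its last pose, push and grip.
It fails at once if the outer lid is lifted off the inner lid (more than 12 mm apart) while the inner lid is not seated in the tin (5 mm or more above its seat, or over 7 mm off the tin's axis) (z of outer_lid in the frame of inner_lid above 0.017 m and (z of inner_lid in the frame of tin_mouth above -0.011 m or horizontal distance between inner_lid and tin_mouth above 0.007 m)).
It fails at once if sanding block, spanner or tape measure pushed more than 30 mm (distance of any of sanding_block, spanner_19, tape_measure from where it was at the start of the episode above 0.03 m).
It also fails if it takes over 64 s, if anything falls off the work surface, if the arm or the gripper's body presses on something with over 40 N, if the wrist force passes 120 N, or if a joint passes its speed limit or range.

ROBOT

A 6-joint arm with a two-finger parallel gripper is mounted at the origin on a cart in front of the work surface, level with it; the furniture and walls round the work are solid. World frame = base frame: x ahead of the robot, y to its left, z up, the work surface at z = 0. Lengths are in m, angles in rad, forces in N, time in s.
With the tool pointing down it reaches from about 0.35 to 0.85 m from the base axis. Payload 8.1 kg.
Tool frame: the origin (TCP) lies midway between the tips of the shut fingers; the grasp point (between the pads) lies 19 mm behind it (robot.tcp_to_grasp is the distance from the TCP to the grasp point, in m); z points along the fingers, y is the direction in which the jaws open and shut (so a half turn about z gives the same grasp; the last joint's range is limited). The gripper opens to 93 mm and grips with 3 to 60 N. Pads are 15 mm wide; open, the fingers measure 128 mm over their backs; the gripper's body (75 mm by 188 mm) begins 65 mm behind the grasp point.
Start: joints at [1.222, 0.13, 1.488, -0, 1.523, -0.085], TCP at [0.156, 0.579, 0.181] pointing down, gripper open.
Joint ranges: [-2.96, 2.96], [-0.89, 2.26], [0.02, 2.5], [-1.34, 4.48], [0, 2.73], [-2.66, 2.66]. Speed limits (rad/s): [2.39, 2.39, 2.79, 3.14, 3.14, 3.14].

INTERFACE

Orientations are given as a rotation vector (axis times angle).
In Python, from plant import robot gives the robot as it stands.
- The arm moves only by the tool send_rows, never from a script. Its argument "series" is a list of rows, each an object of numbers: "wx", "wy", "wz": the turn, a rotation vector about the world's x, y, z in rad; "dx", "dy", "dz": the shift along the world's x, y, z in cm; "fingers": the closure in counts, from 0 (fully open) to 255 (shut). In form: [{"wx": .., "wy": .., "wz": .., "dx": .., "dy": .., "dz": .., "fingers": ..}, ...]. A call has 1 to 20 rows; each row shifts and turns the pose as measured when the row begins; what a row does not reach is not made up. A row lasts 1/12 s, in which the tool goes at most 41.7 mm and 7.16 degrees, less where a joint would pass 70% of its speed; a pose out of reach is approached as far as the arm can. A call is refused whole if a number of a shift passes 4.17 or a number of a turn 0.125, either way. A call with a gripper value outside its range is refused whole. The fingers move at their own pace and stop on an object; "newtons" is the grip in N (left out, the last holds). Time passes only in rows, so rows that do not move let the fingers close. It gives the time, the measured TCP pose, the force and the opening at its end, in the units of the state.
- robot.read_state(): the state, without advancing time (a new reading comes with each control period).
- robot.read_camera(name): name is "side" or "top"; returns the picture (480x640x3 uint8, red, green, blue); there is no depth.
- robot.camera_info(name): a dict with "intrinsics" (3x3 intrinsics, pixels), "k1" (the pictures are not rectified: a ray, as slopes to the right and down, at radius r is drawn at 1 + k1 r^2 times it, then the intrinsics apply), "extrinsics" (4x4, takes a point from world to camera coordinates). Camera axes: x right, y up, looking along -z (the intrinsics and any distortion apply to the point x, -y, -z); pixel columns grow to the right and rows downward; lengths in m; the calibration is good to about 2 mm. A picture is of the moment at which its call begins. camera_info takes no time and is no camera call.
- robot.close_job(): hands the job in, once; it reports no verdict.
The state is a dict: "t": time; "q": joint angles; "dq": joint speeds; "joint_torque": joint torques, N m; "tool_pos": TCP position; "orientation": TCP orientation; "force": force on the tool from outside, world axes, zero at the start; "wrist_torque": the same for the moment, N m; "opening": finger opening in m.
Only numpy, scipy, OpenCV 4.12 (cv2) and the standard library are available. Lean on these libraries where they do the work, as an engineer would, in place of code of your own. Each camera call takes 0.05 s, during which the arm holds its last target.

## Working session

There is one attempt and no reset: what is moved stays moved. The work goes in short steps, Python scripts to look and compute and a tool call to move; the robot and the scene stay as the last step left them, time stands still between calls to the robot, and variables do not carry over. Pictures are saved under pics/ and viewed, and the job is handed in when it is done.

Besides the shell and the picture viewer there is one more tool, called after "Request:" as name(argument=value, ...), one argument or row to a line, values as JSON. send_rows: Moves the arm, as the interface text tells. Its arguments: {"type":"object","properties":{"series":{"type":"array","items":{"type":"object","properties":{"wx":{"type":"number"},"wy":{"type":"number"},"wz":{"type":"number"},"dx":{"type":"number"},"dy":{"type":"number"},"dz":{"type":"number"},"fingers":{"type":"number"}}}},"newtons":{"type":"number"}},"required":["series"]}

```bash
ls; mkdir -p pics; python3 - <<'E'
from plant import robot
import cv2
print(robot.read_state())
for n in("top","side"):
    print(n,robot.camera_info(n)); cv2.imwrite(f"pics/{n}0.png",robot.read_camera(n)[:,:,::-1])
E
```

```text
pics
{'t': 0.0, 'q': array([ 1.22161029e+00,  1.31185729e-01,  1.48929490e+00,  1.09111556e-05,
        1.52301087e+00, -8.54048771e-02]), 'dq': array([-0.00223809, -0.00049808, -0.00175723,  0.00090649, -0.00014257,
        0.00157678]), 'joint_torque': array([-1.83640273e-03, -5.59840715e+01, -4.91760135e+01,  7.65310926e-02,
        3.54496215e-02, -2.63353122e-04]), 'tool_pos': array([0.15619063, 0.57863242, 0.17956429]), 'orientation': array([-4.13091675e-01, -3.11389023e+00,  2.90847582e-03]), 'force': array([ 0.40348051, -0.07900679, -0.99778873]), 'wrist_torque': array([ 0.00216792, -0.00797085,  0.02597942]), 'opening': 0.09325337325410217}
top {'intrinsics': array([[614.91495412,   0.        , 305.05192066],
       [  0.        , 614.91495412, 232.74929139],
       [  0.        ,   0.        ,   1.        ]]), 'k1': -0.05457755312961449, 'extrinsics': array([[ 0.02053966, -0.9997157 ,  0.01210967,  0.06182583],
       [ 0.9844873 ,  0.02233481,  0.17402846, -0.53384559],
       [-0.17424945,  0.00834733,  0.98466616, -1.06149484],
       [ 0.        ,  0.        ,  0.        ,  1.        ]])}
side {'intrinsics': array([[583.50197668,   0.        , 321.45054187],
       [  0.        , 583.50197668, 227.78160087],
       [  0.        ,   0.        ,   1.        ]]), 'k1': 0.06548519814515033, 'extrinsics': array([[ 0.92339859, -0.3838042 ,  0.00542087, -0.46714478],
       [ 0.17351658,  0.42997938,  0.88600775, -0.18728411],
       [-0.34238436, -0.81719769,  0.46363874, -0.91999467],
       [ 0.        ,  0.        ,  0.        ,  1.        ]])}
```

View pics/top0.png

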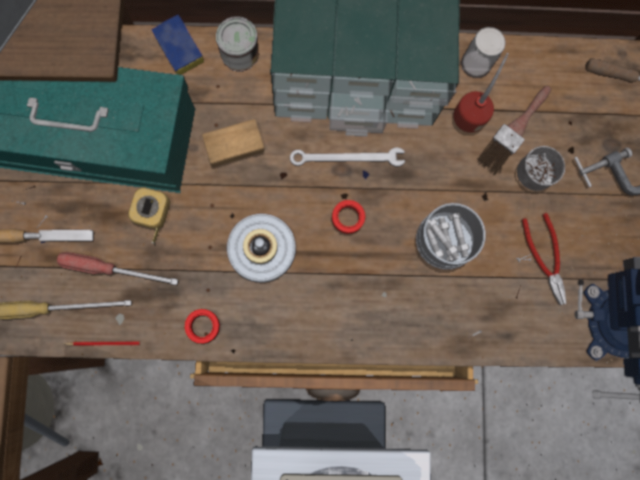

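View pics/side0.png

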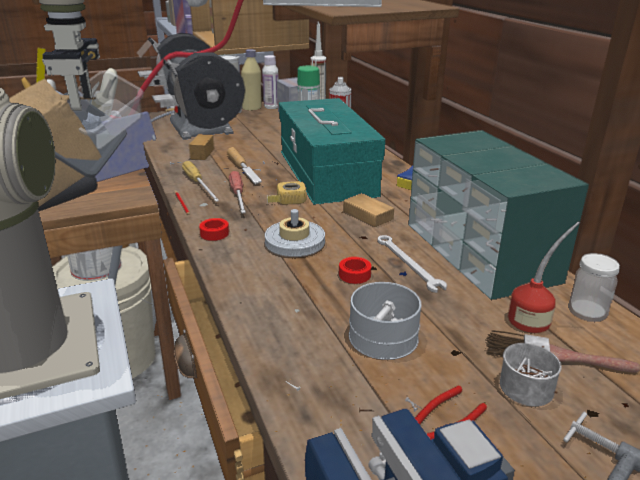

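The top view shows three ring-shaped things: a tan ring at (260,246) round the knob on the lids, and red rings at (348,217) and (201,326). The tan one is meant, because the red ones are excluded and it sits over the knob. The open tin is at (450,237), and a small nut tin at (540,168) is a look-alike. I'll confirm with a crop and measure.

```bash
cat > h.py <<'E'
import numpy as np, cv2
from plant import robot
C={}
def ci(n):
    if n not in C: C[n]=robot.camera_info(n)
    return C[n]
def ray(n,u,v):
    c=ci(n);K=c["intrinsics"];k=c["k1"]
    d=np.array([(u-K[0,2])/K[0,0],(v-K[1,2])/K[1,1]]);s=d.copy()
    for _ in range(20): s=d/(1+k*(s@s))
    R=c["extrinsics"][:3,:3];t=c["extrinsics"][:3,3]
    return -R.T@t, R.T@np.array([s[0],-s[1],-1.])
def onz(n,u,v,z):
    o,d=ray(n,u,v); return (o+d*(z-o[2])/d[2])
def proj(n,p):
    c=ci(n);K=c["intrinsics"];q=c["extrinsics"][:3,:3]@np.asarray(p)+c["extrinsics"][:3,3]
    s=np.array([q[0],-q[1]])/-q[2]; s=s*(1+c["k1"]*(s@s)); return K[:2,:2]@s+K[:2,2]
def crop(n,img,u,v,w,h,f,name):
    cv2.imwrite(name,cv2.resize(img[v-h:v+h,u-w:u+w,::-1],None,fx=f,fy=f,interpolation=cv2.INTER_CUBIC))
E
python3 - <<'E'
from h import *
t=cv2.imread("pics/top0.png");s=cv2.imread("pics/side0.png")
f=lambda i,u,v,w,h:cv2.resize(i[v-h:v+h,u-w:u+w],(390,290),interpolation=cv2.INTER_CUBIC)
o=np.vstack([np.hstack([f(t,261,247,53,40),f(t,450,237,53,40)]),np.hstack([f(s,294,232,53,40),f(s,385,315,53,40)])])
cv2.imwrite("pics/crop0.png",o)
for n,u,v,z in [("top",260,246,.08),("top",450,236,.07),("side",294,216,.08),("side",385,303,.07),("top",348,217,.02),("top",201,326,.02)]: print(n,u,v,onz(n,u,v,z).round(4))
E
```

```text
top 260 246 [0.5013 0.1515 0.08  ]
top 450 236 [ 0.5282 -0.1833  0.07  ]
side 294 216 [0.4981 0.1239 0.08  ]
side 385 303 [ 0.5314 -0.1954  0.07  ]
top 348 217 [ 0.5685 -0.006   0.02  ]
top 201 326 [0.3625 0.2567 0.02  ]
```

View pics/crop0.png

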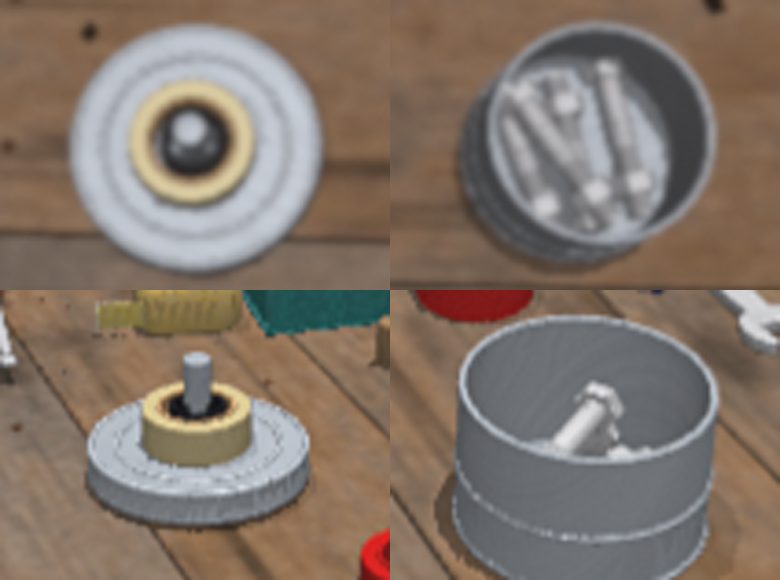

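The crop confirms it: a tan ring on the lids round the knob, with bolts in the tin on the right. Next I'll map rim points onto planes and fit circles.

```bash
cat >> h.py <<'E'
def circ(P):
    P=np.asarray(P)[:,:2];A=np.c_[2*P,np.ones(len(P))];x=np.linalg.lstsq(A,(P**2).sum(1),rcond=None)[0]
    return x[0],x[1],np.sqrt(x[2]+x[0]**2+x[1]**2)
def rad(n,img,p,r0,r1,chan,sgn,angs,z):
    "strongest edge along world-radial lines about p at height z"
    out=[];g=cv2.GaussianBlur(img.astype(np.float32),(3,3),0)@np.array(chan,np.float32)
    rr=np.arange(r0,r1,.0004)
    for a in angs:
        uv=np.array([proj(n,[p[0]+r*np.cos(a),p[1]+r*np.sin(a),z]) for r in rr],np.float32)
        val=cv2.remap(g,uv[:,0],uv[:,1],cv2.INTER_LINEAR).ravel()
        d=np.gradient(val)*sgn; i=d.argmax(); out.append([p[0]+rr[i]*np.cos(a),p[1]+rr[i]*np.sin(a)])
    return np.array(out)
def rfit(P):
    for _ in range(4):
        c=circ(P); e=np.abs(np.hypot(*(P-c[:2]).T)-c[2]); P=P[e<max(2*np.median(e),.001)]
    return np.round(c,4),len(P)
E
python3 - <<'E'
from h import *
I={n:cv2.imread(f"pics/{n}0.png")[:,:,::-1] for n in("top","side")}
A=np.linspace(-np.pi,np.pi,72,endpoint=False)
yel=[.5,.5,-1]; blue=[-1,0,1]
for n in I:
  print(n,"roll outer z.046",rfit(rad(n,I[n],(.5,.147),.024,.042,yel,-1,A,.046)))
  print(n,"lid top z.022",rfit(rad(n,I[n],(.5,.147),.05,.075,blue,-1,A,.022)))
  print(n,"lid bottom z.005",rfit(rad(n,I[n],(.5,.147),.05,.075,blue,-1,A,.005)))
  print(n,"tin rim",rfit(rad(n,I[n],(.53,-.19),.044,.066,blue,-1,A,.07)))
print("knob top",onz("top",259.6,242.3,.076),onz("side",294.5,210.5,.076))
for n,ps in dict(top=[(488,133),(602,22),(716,133),(602,244),(521,55),(683,55),(680,215)],side=[(457,388),(717,390),(588,315),(587,461)]).items():
  W=[];
  for x,y in ps:
    u=450-53+(x-390)/3.679 if n=="top" else 385-53+(x-390)/3.679; v=197+y/3.625 if n=="top" else 275+(y-290)/3.625
    W.append(onz(n,u,v,.07))
  print("tin manual",n,circ(W))
E
```

```text
top roll outer z.046 (array([0.5068, 0.1536, 0.0314]), 50)
top lid top z.022 (array([0.508 , 0.1536, 0.0637]), 65)
top lid bottom z.005 (array([0.51  , 0.1541, 0.0642]), 55)
top tin rim (array([ 0.531 , -0.1877,  0.0591]), 33)
side roll outer z.046 (array([0.5076, 0.1528, 0.0318]), 47)
side lid top z.022 (array([0.503 , 0.1438, 0.0696]), 58)
side lid bottom z.005 (array([0.5079, 0.1512, 0.0622]), 40)
side tin rim (array([ 0.5341, -0.1905,  0.0559]), 39)
knob top [0.50841111 0.1526407  0.076     ] [0.51042436 0.15465007 0.076     ]
tin manual top (np.float64(0.5332835575273092), np.float64(-0.1922493757948828), np.float64(0.055150161416694626))
tin manual side (np.float64(0.5344450495735117), np.float64(-0.1905697188792756), np.float64(0.05501521232658932))
```

Request:
send_rows(
  series=[
    {"dx": 2.2, "dy": -2.6, "dz": 0.1, "fingers": 0},
    {"dx": 2.2, "dy": -2.6, "dz": 0.1},
    {"dx": 2.2, "dy": -2.6, "dz": 0.1},
    {"dx": 2.2, "dy": -2.6},
    {"dx": 2.2, "dy": -2.6},
    {"dx": 2.2, "dy": -2.6},
    {"dx": 2.2, "dy": -2.6},
    {"dx": 2.2, "dy": -2.6},
    {"dx": 2.2, "dy": -2.6},
    {"dx": 2.2, "dy": -2.6},
    {"dx": 2.2, "dy": -2.6},
    {"dx": 2.2, "dy": -2.6},
    {"dx": 2.2, "dy": -2.6},
    {"dx": 2.2, "dy": -2.6},
  ],
  newtons=20,
)

```text
schema error: expected keys wx, wy, wz, dx, dy, dz, fingers
```

```bash
python3 - <<'E'
from h import *
for k,u,v,z in [("block",234,144,.03),("spanner mid",348,157,.007),("measure",150,208,.03),("measure tip",155,240,.0),("oil can",474,112,.05),("cab corner",275,117,.0),("toolbox corner",185,188,.0)]: print(k,onz("top",u,v,z).round(3))
E
```

```text
block [0.701 0.21  0.03 ]
spanner mid [ 0.688 -0.006  0.007]
measure [0.575 0.36  0.03 ]
measure tip [0.52  0.354 0.   ]
oil can [ 0.769 -0.239  0.05 ]
cab corner [0.768 0.136 0.   ]
toolbox corner [0.622 0.303 0.   ]
```

Request:
send_rows(
  series=[
    {"wx": 0, "wy": 0, "wz": 0, "dx": 2.2, "dy": -2.6, "dz": 0.1, "fingers": 0},
    {"wx": 0, "wy": 0, "wz": 0, "dx": 2.2, "dy": -2.6, "dz": 0.1, "fingers": 0},
    {"wx": 0, "wy": 0, "wz": 0, "dx": 2.2, "dy": -2.6, "dz": 0.1, "fingers": 0},
    {"wx": 0, "wy": 0, "wz": 0, "dx": 2.2, "dy": -2.6, "dz": 0, "fingers": 0},
    {"wx": 0, "wy": 0, "wz": 0, "dx": 2.2, "dy": -2.6, "dz": 0, "fingers": 0},
    {"wx": 0, "wy": 0, "wz": 0, "dx": 2.2, "dy": -2.6, "dz": 0, "fingers": 0},
    {"wx": 0, "wy": 0, "wz": 0, "dx": 2.2, "dy": -2.6, "dz": 0, "fingers": 0},
    {"wx": 0, "wy": 0, "wz": 0, "dx": 2.2, "dy": -2.6, "dz": 0, "fingers": 0},
    {"wx": 0, "wy": 0, "wz": 0, "dx": 2.2, "dy": -2.6, "dz": 0, "fingers": 0},
    {"wx": 0, "wy": 0, "wz": 0, "dx": 2.2, "dy": -2.6, "dz": 0, "fingers": 0},
    {"wx": 0, "wy": 0, "wz": 0, "dx": 2.2, "dy": -2.6, "dz": 0, "fingers": 0},
    {"wx": 0, "wy": 0, "wz": 0, "dx": 2.2, "dy": -2.6, "dz": 0, "fingers": 0},
    {"wx": 0, "wy": 0, "wz": 0, "dx": 2.2, "dy": -2.6, "dz": 0, "fingers": 0},
    {"wx": 0, "wy": 0, "wz": 0, "dx": 2.2, "dy": -2.6, "dz": 0, "fingers": 0},
  ],
  newtons=20,
)

```text
t: 1.27
tool_pos: [0.4658, 0.1977, 0.1754]
orientation: [-0.394, -3.109, 0.014]
force: [0.4, 0.4, 0.3]
opening: 0.0929
```

Request:
send_rows(
  series=[
    {"wx": 0, "wy": 0, "wz": 0, "dx": 2.1, "dy": -2.2, "dz": 0, "fingers": 0},
    {"wx": 0, "wy": 0, "wz": 0, "dx": 2.1, "dy": -2.2, "dz": 0, "fingers": 0},
    {"wx": 0, "wy": 0, "wz": 0, "dx": 0, "dy": 0, "dz": 0, "fingers": 0},
  ],
)

```text
t: 1.52
tool_pos: [0.5116, 0.1457, 0.174]
orientation: [-0.401, -3.108, 0.018]
force: [-0.2, -0.6, -0.0]
opening: 0.0928
```

Request:
send_rows(
  series=[
    {"wx": 0, "wy": 0, "wz": 0, "dx": -0.4, "dy": 0.75, "dz": -2, "fingers": 0},
    {"wx": 0, "wy": 0, "wz": 0, "dx": 0, "dy": 0, "dz": -2.5, "fingers": 0},
    {"wx": 0, "wy": 0, "wz": 0, "dx": 0, "dy": 0, "dz": -2.5, "fingers": 0},
    {"wx": 0, "wy": 0, "wz": 0, "dx": 0, "dy": 0, "dz": -1, "fingers": 0},
    {"wx": 0, "wy": 0, "wz": 0, "dx": 0, "dy": 0, "dz": 0, "fingers": 0},
    {"wx": 0, "wy": 0, "wz": 0, "dx": 0, "dy": 0, "dz": 0, "fingers": 0},
  ],
)

```text
t: 2.02
tool_pos: [0.507, 0.1518, 0.0909]
orientation: [-0.41, -3.105, 0.018]
force: [0.3, -0.6, 0.1]
opening: 0.0929
```

```bash
cat >> h.py <<'E'
from scipy.spatial.transform import Rotation as Rt
def go(x,y,z):
    s=robot.read_state();R=Rt.from_rotvec(s["orientation"]);a=R.as_matrix()
    ax=np.cross(a[:,2],[0,0,-1.])
    print("t",round(s["t"],2),"tcp",s["tool_pos"].round(4),"need cm",((np.array([x,y,z])-s["tool_pos"])*100).round(2),"turn",ax.round(4),"jaw",a[:,1].round(3),"F",s["force"].round(1),"op",round(s["opening"],4),"q",s["q"].round(2))
E
python3 - <<'E'
from h import *
go(.507,.153,.027)
for n in("top","side"): cv2.imwrite(f"pics/{n}1.png",robot.read_camera(n)[:,:,::-1])
i=[cv2.imread(f"pics/{n}1.png") for n in("top","side")]
cv2.imwrite("pics/c1.png",np.hstack([cv2.resize(i[0][190:300,200:320],(390,357)),cv2.resize(i[1][150:270,230:360],(390,357))]))
E
```

```text
t 2.02 tcp [0.507  0.1518 0.0909] need cm [ 0.    0.12 -6.39] turn [ 0.0098 -0.0113  0.    ] jaw [ 0.26   0.966 -0.012] F [ 0.3 -0.6  0.1] op 0.0929 q [ 0.2   0.02  1.78 -0.01  1.36 -1.11]
```

View pics/c1.png

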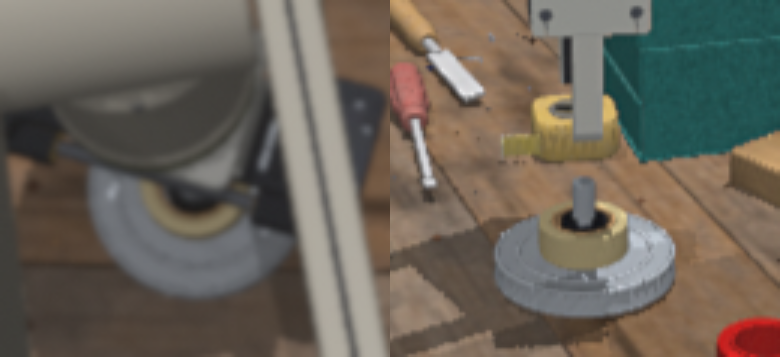

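The fingers stand above and behind the roll, with the knob between them in the side crop at about (583,200). Now descending.

Request:
send_rows(
  series=[
    {"wx": 0.01, "wy": -0.011, "wz": 0, "dx": 0, "dy": 0.12, "dz": -1.5, "fingers": 0},
    {"wx": 0, "wy": 0, "wz": 0, "dx": 0, "dy": 0, "dz": -1.7, "fingers": 0},
    {"wx": 0, "wy": 0, "wz": 0, "dx": 0, "dy": 0, "dz": -1.5, "fingers": 0},
    {"wx": 0, "wy": 0, "wz": 0, "dx": 0, "dy": 0, "dz": -0.8, "fingers": 0},
    {"wx": 0, "wy": 0, "wz": 0, "dx": 0, "dy": 0, "dz": 0, "fingers": 0},
    {"wx": 0, "wy": 0, "wz": 0, "dx": 0, "dy": 0, "dz": 0, "fingers": 0},
  ],
)

```text
t: 2.62
tool_pos: [0.5153, 0.1556, 0.0461]
orientation: [0.407, 3.097, 0.01]
force: [1.1, 0.6, 0.4]
opening: 0.0927
```

```bash
python3 - <<'E'
from h import *
go(.507,.153,.027)
E
```

```text
t 2.62 tcp [0.5153 0.1556 0.0461] need cm [-0.83 -0.26 -1.91] turn [-0.0043  0.0183  0.    ] jaw [0.258 0.966 0.009] F [1.1 0.6 0.4] op 0.0927 q [ 0.2   0.05  1.83  0.    1.25 -1.11]
```

Request:
send_rows(
  series=[
    {"wx": 0, "wy": 0.01, "wz": 0, "dx": -0.5, "dy": -0.2, "dz": -0.5, "fingers": 0},
    {"wx": 0, "wy": 0.005, "wz": 0, "dx": -0.3, "dy": -0.1, "dz": -0.4, "fingers": 0},
    {"wx": 0, "wy": 0, "wz": 0, "dx": 0, "dy": 0, "dz": 0, "fingers": 0},
  ],
)

```text
t: 2.87
tool_pos: [0.5089, 0.153, 0.0399]
orientation: [0.408, 3.109, 0.009]
force: [-0.0, -0.4, -0.3]
opening: 0.0929
```

```bash
python3 - <<'E'
from h import *
go(.507,.153,.027)
E
```

```text
t 2.87 tcp [0.5089 0.153  0.0399] need cm [-0.19  0.   -1.29] turn [-0.0051  0.0064  0.    ] jaw [0.258 0.966 0.007] F [-0.  -0.4 -0.3] op 0.0929 q [ 0.19  0.05  1.84  0.    1.25 -1.12]
```

Request:
send_rows(
  series=[
    {"wx": 0, "wy": 0.004, "wz": 0, "dx": -0.1, "dy": 0, "dz": -0.7, "fingers": 0},
    {"wx": 0, "wy": 0.003, "wz": 0, "dx": -0.1, "dy": 0, "dz": -0.6, "fingers": 0},
    {"wx": 0, "wy": 0, "wz": 0, "dx": 0, "dy": 0, "dz": -0.3, "fingers": 0},
    {"wx": 0, "wy": 0, "wz": 0, "dx": 0, "dy": 0, "dz": 0, "fingers": 0},
  ],
)

```text
t: 3.2
tool_pos: [0.5074, 0.153, 0.0233]
orientation: [-0.409, -3.115, -0.009]
force: [0.5, 0.4, 0.3]
opening: 0.0931
```

```bash
python3 - <<'E'
from h import *
go(.507,.153,.027)
E
```

```text
t 3.2 tcp [0.5074 0.153  0.0233] need cm [-0.04  0.    0.37] turn [-0.0055  0.0004  0.    ] jaw [0.258 0.966 0.005] F [0.5 0.4 0.3] op 0.0931 q [ 0.19  0.08  1.84  0.01  1.22 -1.12]
```

Request:
send_rows(
  series=[
    {"wx": 0, "wy": 0, "wz": 0, "dx": 0, "dy": 0, "dz": 0.4, "fingers": 0},
    {"wx": 0, "wy": 0, "wz": 0, "dx": 0, "dy": 0, "dz": 0, "fingers": 255},
    {"wx": 0, "wy": 0, "wz": 0, "dx": 0, "dy": 0, "dz": 0, "fingers": 255},
    {"wx": 0, "wy": 0, "wz": 0, "dx": 0, "dy": 0, "dz": 0, "fingers": 255},
    {"wx": 0, "wy": 0, "wz": 0, "dx": 0, "dy": 0, "dz": 0, "fingers": 255},
    {"wx": 0, "wy": 0, "wz": 0, "dx": 0, "dy": 0, "dz": 0, "fingers": 255},
    {"wx": 0, "wy": 0, "wz": 0, "dx": 0, "dy": 0, "dz": 0, "fingers": 255},
  ],
  newtons=15,
)

```text
t: 3.78
tool_pos: [0.5076, 0.1531, 0.0279]
orientation: [-0.409, -3.115, -0.009]
force: [-0.2, 0.2, 0.1]
opening: 0.0574
```

```bash
python3 - <<'E'
from h import *
go(.507,.153,.027)
E
```

```text
t 3.78 tcp [0.5076 0.1531 0.0279] need cm [-0.06 -0.01 -0.09] turn [-0.0055  0.0004  0.    ] jaw [0.258 0.966 0.005] F [-0.2  0.2  0.1] op 0.0574 q [ 0.19  0.07  1.84  0.01  1.23 -1.12]
```

Request:
send_rows(
  series=[
    {"wx": 0, "wy": 0, "wz": 0, "dx": 0, "dy": 0, "dz": 0, "fingers": 255},
    {"wx": 0, "wy": 0, "wz": 0, "dx": 0, "dy": 0, "dz": 0, "fingers": 255},
  ],
)

```text
t: 3.95
tool_pos: [0.5077, 0.1531, 0.028]
orientation: [-0.409, -3.115, -0.009]
force: [-0.7, -0.1, 0.7]
opening: 0.044
```

```bash
python3 - <<'E'
from h import *
go(.507,.153,.027)
for n in("top","side"): cv2.imwrite(f"pics/{n}2.png",robot.read_camera(n)[:,:,::-1])
i=[cv2.imread(f"pics/{n}2.png") for n in("top","side")]
cv2.imwrite("pics/c2.png",np.hstack([cv2.resize(i[0][190:300,200:320],(390,357)),cv2.resize(i[1][150:270,230:360],(390,357))]))
E
```

```text
t 3.95 tcp [0.5077 0.1531 0.028 ] need cm [-0.07 -0.01 -0.1 ] turn [-0.0055  0.0007  0.    ] jaw [0.258 0.966 0.006] F [-0.7 -0.1  0.7] op 0.044 q [ 0.19  0.07  1.84  0.01  1.23 -1.12]
```

View pics/c2.png

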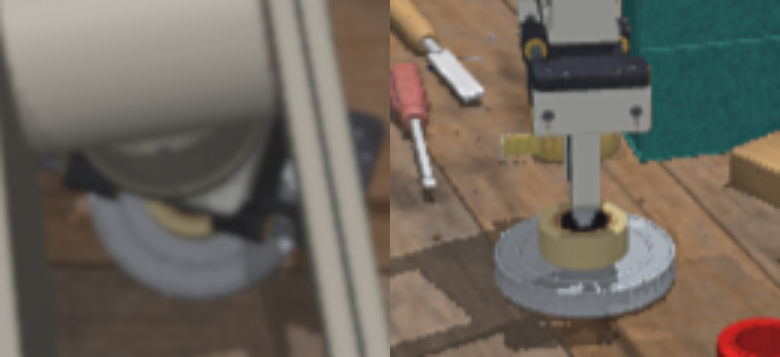

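```bash
python3 - <<'E'
from h import *
s=robot.read_state();a=Rt.from_rotvec(s["orientation"]).as_matrix();p=s["tool_pos"]
print(ray("side",0,0)[0],ray("top",0,0)[0])
for n,o in(("top",(200,190,3.25)),("side",(230,150,3.0))):
  for h in(-.022,0,.022):
    u=proj(n,p+a[:,1]*h); print(n,h,u.round(1),"crop",((u-o[:2])*o[2]).round())
E
```

```text
[ 0.14886595 -0.85058135  0.59501267] [0.33932943 0.08259224 1.13737369]
top -0.022 [272.5 250.2] crop [236. 196.]
top 0 [260.9 246.9] crop [198. 185.]
top 0.022 [249.4 243.5] crop [161. 174.]
side -0.022 [294.9 237. ] crop [195. 261.]
side 0 [293.9 231.9] crop [192. 246.]
side 0.022 [292.9 227. ] crop [189. 231.]
```

View pics/side2.png

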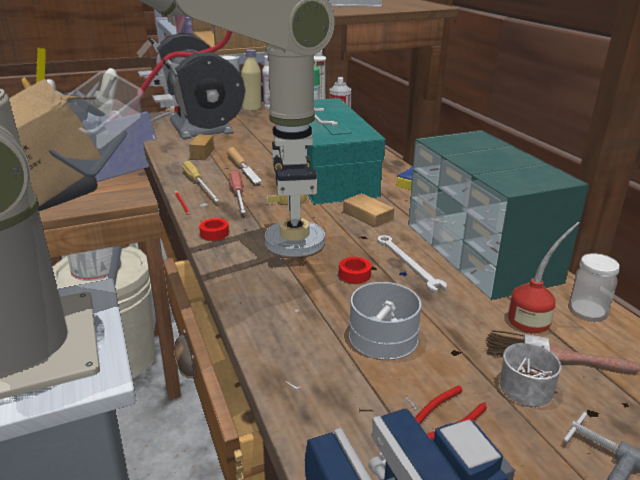

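View pics/top2.png

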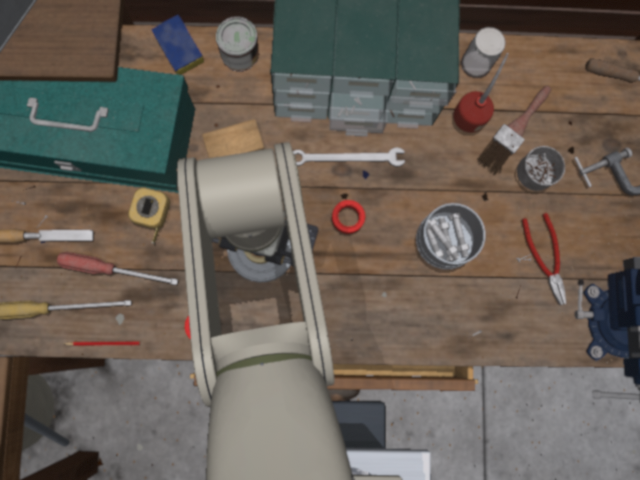

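```bash
python3 - <<'E'
from h import *
a=Rt.from_rotvec([-0.41,-3.105,.018]).as_matrix();p=np.array([.507,.1518,.0909])
for z in(0,.01,.02,.03): print(z,proj("side",p+a[:,1]*-.05+[0,0,z]).round(1))
p=np.array([.5077,.1531,.028])
for z in(0,.01,.02,.03): print(z,proj("side",p+a[:,1]*-.024+[0,0,z]).round(1))
for n in("side",):
  i=cv2.imread("pics/side1.png");j=cv2.imread("pics/side2.png")
  cv2.imwrite("pics/c3.png",np.hstack([cv2.resize(k[170:260,250:340],(400,400),interpolation=cv2.INTER_CUBIC) for k in(i,j)]))
E
```

```text
0 [295.6 215.4]
0.01 [295.5 210.7]
0.02 [295.4 206.1]
0.03 [295.3 201.3]
0 [295.  237.3]
0.01 [294.9 233. ]
0.02 [294.8 228.6]
0.03 [294.7 224.2]
```

View pics/c3.png

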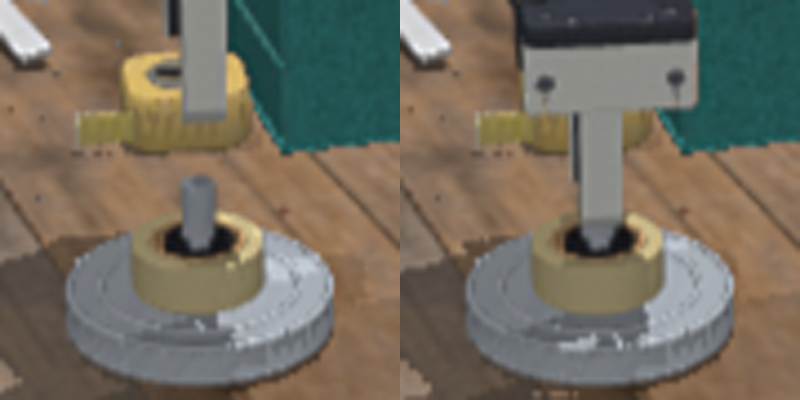

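```bash
python3 - <<'E'
from h import *
print(robot.tcp_to_grasp, [x for x in dir(robot) if x[0]!='_'])
s=robot.read_state();print(s["tool_pos"],s["opening"],s["q"],s["force"])
E
```

```text
0.0188 ['IKError', 'camera_info', 'close_job', 'read_camera', 'read_state', 'tcp_to_grasp']
[0.50770325 0.15307134 0.02800946] 0.03615787265138761 [ 0.19191005  0.06997848  1.84123942  0.00568455  1.22870614 -1.11979181] [-0.28033207  0.33373924  1.08365452]
```

The fingers did not stop on the roll: the opening is down to 36 mm. In the side view the tips look about 35 mm above the reported TCP. I'll open, rise and check where the tips really are.

Request:
send_rows(
  series=[
    {"wx": 0, "wy": 0, "wz": 0, "dx": 0, "dy": 0, "dz": 0, "fingers": 0},
    {"wx": 0, "wy": 0, "wz": 0, "dx": 0, "dy": 0, "dz": 2, "fingers": 0},
    {"wx": 0, "wy": 0, "wz": 0, "dx": 0, "dy": 0, "dz": 3, "fingers": 255},
    {"wx": 0, "wy": 0, "wz": 0, "dx": 0, "dy": 0, "dz": 3, "fingers": 255},
    {"wx": 0, "wy": 0, "wz": 0, "dx": 0, "dy": 0, "dz": 0, "fingers": 255},
    {"wx": 0, "wy": 0, "wz": 0, "dx": 0, "dy": 0, "dz": 0, "fingers": 255},
    {"wx": 0, "wy": 0, "wz": 0, "dx": 0, "dy": 0, "dz": 0, "fingers": 255},
  ],
)

```text
t: 4.63
tool_pos: [0.5054, 0.1526, 0.1093]
orientation: [-0.408, -3.111, -0.007]
force: [-0.1, -0.1, 0.6]
opening: 0.0212
```

```bash
python3 - <<'E'
from h import *
go(.507,.153,.027)
s=robot.read_state();p=s["tool_pos"]
i=robot.read_camera("side")[:,:,::-1];cv2.imwrite("pics/side4.png",i)
for z in(0,.02,.04): print(proj("side",p+[0,0,z]), (proj("side",p+[0,0,z])-[240,120])*4)
cv2.imwrite("pics/c4.png",cv2.resize(i[120:260,240:350],None,fx=4,fy=4,interpolation=cv2.INTER_CUBIC))
go(.507,.153,.027)
E
```

```text
t 4.63 tcp [0.5054 0.1526 0.1093] need cm [ 0.16  0.04 -8.23] turn [-0.0048 -0.0031 -0.    ] jaw [0.258 0.966 0.004] F [-0.1 -0.1  0.6] op 0.0212 q [ 0.19 -0.02  1.77  0.01  1.39 -1.12]
[292.21191816 196.31659589] [208.84767263 305.26638358]
[292.02859794 187.12543358] [208.11439177 268.50173432]
[291.84128646 177.78176147] [207.36514584 231.12704589]
t 4.68 tcp [0.5049 0.1525 0.1087] need cm [ 0.21  0.05 -8.17] turn [-0.0046 -0.0043 -0.    ] jaw [0.258 0.966 0.003] F [0.4 0.  0. ] op 0.0166 q [ 0.19 -0.02  1.77  0.01  1.39 -1.12]
```

View pics/c4.png

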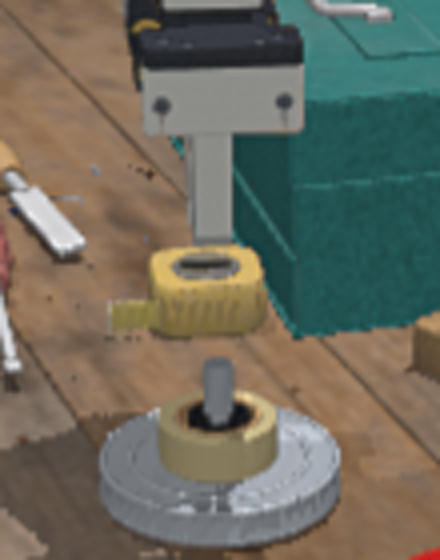

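```bash
python3 - <<'E'
from h import *
a=Rt.from_rotvec([-0.41,-3.115,0]).as_matrix()
from scipy.optimize import brentq
for p,op,v in(((.507,.1518,.0909),.093,197.5),((.5077,.1531,.028),.043,220.3),((.5054,.1526,.1093),.021,181)):
  for h in(op/2,op/2+.0175):
    f=lambda z:proj("side",np.array(p)-a[:,1]*h+[0,0,z])[1]-v
    print(op,h,round(brentq(f,-.1,.2),4),"tip z",round(p[2]+brentq(f,-.1,.2),4))
E
```

```text
0.093 0.0465 0.0371 tip z 0.128
0.093 0.064 0.0451 tip z 0.136
0.043 0.0215 0.0377 tip z 0.0657
0.043 0.039 0.0466 tip z 0.0746
0.021 0.0105 0.0376 tip z 0.1469
0.021 0.028000000000000004 0.045 tip z 0.1543
```

In this crop the tip edge is at (211,243), where the reported TCP projects to about (209,305). So the tips are really about 38–45 mm higher than reported, consistently in three pictures. I'll calibrate by a gentle touch: with the fingers open round the roll, their tips should meet the outer lid's top at z = 0.022.

Request:
send_rows(
  series=[
    {"wx": 0, "wy": 0, "wz": 0, "dx": 0.2, "dy": 0.05, "dz": 0, "fingers": 0},
    {"wx": 0, "wy": 0, "wz": 0, "dx": 0, "dy": 0, "dz": 0, "fingers": 0},
    {"wx": 0, "wy": 0, "wz": 0, "dx": 0, "dy": 0, "dz": 0, "fingers": 0},
    {"wx": 0, "wy": 0, "wz": 0, "dx": 0, "dy": 0, "dz": 0, "fingers": 0},
    {"wx": 0, "wy": 0, "wz": 0, "dx": 0, "dy": 0, "dz": 0, "fingers": 0},
    {"wx": 0, "wy": 0, "wz": 0, "dx": 0, "dy": 0, "dz": -1.5, "fingers": 0},
    {"wx": 0, "wy": 0, "wz": 0, "dx": 0, "dy": 0, "dz": -1.5, "fingers": 0},
    {"wx": 0, "wy": 0, "wz": 0, "dx": 0, "dy": 0, "dz": -1.5, "fingers": 0},
    {"wx": 0, "wy": 0, "wz": 0, "dx": 0, "dy": 0, "dz": -1.5, "fingers": 0},
    {"wx": 0, "wy": 0, "wz": 0, "dx": 0, "dy": 0, "dz": -0.5, "fingers": 0},
    {"wx": 0, "wy": 0, "wz": 0, "dx": 0, "dy": 0, "dz": 0, "fingers": 0},
  ],
)

```text
t: 5.6
tool_pos: [0.504, 0.1524, 0.0361]
orientation: [-0.407, -3.103, -0.003]
force: [-0.2, 0.6, -0.3]
opening: 0.0853
```

```bash
python3 - <<'E'
from h import *
go(.507,.153,-.013)
E
```

```text
t 5.6 tcp [0.504  0.1524 0.0361] need cm [ 0.3   0.06 -4.91] turn [-0.0032 -0.0115 -0.    ] jaw [0.258 0.966 0.   ] F [-0.2  0.6 -0.3] op 0.0853 q [ 0.19  0.06  1.83  0.01  1.26 -1.12]
```

Request:
send_rows(
  series=[
    {"wx": 0, "wy": -0.008, "wz": 0, "dx": 0.2, "dy": 0.05, "dz": -0.5, "fingers": 0},
    {"wx": 0, "wy": -0.004, "wz": 0, "dx": 0.1, "dy": 0, "dz": -0.7, "fingers": 0},
    {"wx": 0, "wy": 0, "wz": 0, "dx": 0, "dy": 0, "dz": -0.7, "fingers": 0},
    {"wx": 0, "wy": 0, "wz": 0, "dx": 0, "dy": 0, "dz": -0.7, "fingers": 0},
    {"wx": 0, "wy": 0, "wz": 0, "dx": 0, "dy": 0, "dz": 0, "fingers": 0},
  ],
)

```text
t: 6.02
tool_pos: [0.5088, 0.1533, 0.01]
orientation: [0.408, 3.111, 0.007]
force: [-0.8, -0.4, -0.7]
opening: 0.093
```

```bash
python3 - <<'E'
from h import *
go(.507,.153,-.013)
i=robot.read_camera("side")[:,:,::-1];cv2.imwrite("pics/side5.png",i)
cv2.imwrite("pics/c5.png",cv2.resize(i[140:270,240:350],None,fx=4,fy=4,interpolation=cv2.INTER_CUBIC))
E
```

```text
t 6.02 tcp [0.5088 0.1533 0.01  ] need cm [-0.18 -0.03 -2.3 ] turn [-0.0038  0.0048  0.    ] jaw [0.258 0.966 0.005] F [-0.8 -0.4 -0.7] op 0.093 q [ 0.19  0.09  1.85  0.    1.19 -1.12]
```

View pics/c5.png

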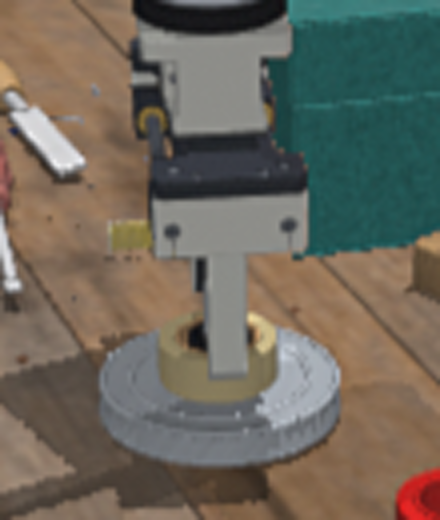

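Request:
send_rows(
  series=[
    {"wx": 0, "wy": 0.003, "wz": 0, "dx": -0.15, "dy": 0, "dz": -0.5, "fingers": 0},
    {"wx": 0, "wy": 0, "wz": 0, "dx": 0, "dy": 0, "dz": -0.4, "fingers": 0},
    {"wx": 0, "wy": 0, "wz": 0, "dx": 0, "dy": 0, "dz": -0.4, "fingers": 0},
    {"wx": 0, "wy": 0, "wz": 0, "dx": 0, "dy": 0, "dz": -0.3, "fingers": 0},
    {"wx": 0, "wy": 0, "wz": 0, "dx": 0, "dy": 0, "dz": 0, "fingers": 0},
  ],
)

```text
t: 6.48
tool_pos: [0.5085, 0.1536, -0.0058]
orientation: [0.408, 3.112, 0.007]
force: [0.1, -0.3, -0.5]
opening: 0.0928
```

```bash
python3 - <<'E'
from h import *
go(.507,.153,-.013)
E
```

```text
t 6.48 tcp [ 0.5085  0.1536 -0.0058] need cm [-0.15 -0.06 -0.72] turn [-0.0043  0.0038  0.    ] jaw [0.258 0.966 0.005] F [ 0.1 -0.3 -0.5] op 0.0928 q [ 0.19  0.12  1.86  0.    1.16 -1.12]
```

Request:
send_rows(
  series=[
    {"wx": 0, "wy": 0.002, "wz": 0, "dx": -0.15, "dy": -0.05, "dz": -0.3, "fingers": 0},
    {"wx": 0, "wy": 0, "wz": 0, "dx": 0, "dy": 0, "dz": -0.3, "fingers": 0},
    {"wx": 0, "wy": 0, "wz": 0, "dx": 0, "dy": 0, "dz": -0.2, "fingers": 0},
    {"wx": 0, "wy": 0, "wz": 0, "dx": 0, "dy": 0, "dz": 0, "fingers": 0},
  ],
)

```text
t: 6.82
tool_pos: [0.5069, 0.153, -0.0147]
orientation: [0.409, 3.114, 0.007]
force: [-0.1, 0.4, -0.2]
opening: 0.0932
```

```bash
python3 - <<'E'
from h import *
go(.507,.153,-.013)
i=robot.read_camera("side")[:,:,::-1];cv2.imwrite("pics/side6.png",i)
cv2.imwrite("pics/c6.png",cv2.resize(i[140:270,240:350],None,fx=4,fy=4,interpolation=cv2.INTER_CUBIC))
E
```

```text
t 6.82 tcp [ 0.5069  0.153  -0.0147] need cm [ 0.01 -0.    0.17] turn [-0.0043  0.0016  0.    ] jaw [0.258 0.966 0.005] F [-0.1  0.4 -0.2] op 0.0932 q [ 0.19  0.13  1.87  0.    1.15 -1.12]
```

View pics/c6.png

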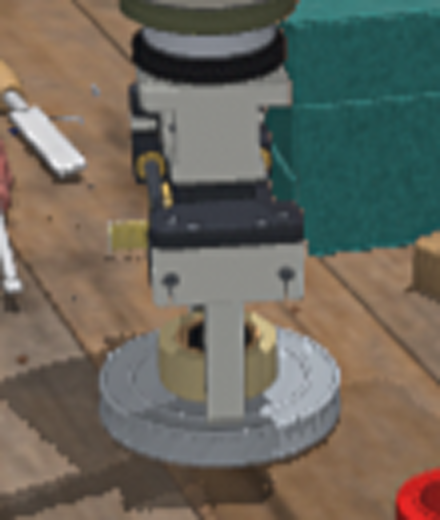

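The near fingertip is now in front of the roll with its edge at crop (223,420), just above the lid. Closing.

Request:
send_rows(
  series=[
    {"wx": 0, "wy": 0, "wz": 0, "dx": 0, "dy": 0, "dz": 0, "fingers": 255},
    {"wx": 0, "wy": 0, "wz": 0, "dx": 0, "dy": 0, "dz": 0, "fingers": 255},
    {"wx": 0, "wy": 0, "wz": 0, "dx": 0, "dy": 0, "dz": 0, "fingers": 255},
    {"wx": 0, "wy": 0, "wz": 0, "dx": 0, "dy": 0, "dz": 0, "fingers": 255},
    {"wx": 0, "wy": 0, "wz": 0, "dx": 0, "dy": 0, "dz": 0, "fingers": 255},
    {"wx": 0, "wy": 0, "wz": 0, "dx": 0, "dy": 0, "dz": 0, "fingers": 255},
    {"wx": 0, "wy": 0, "wz": 0, "dx": 0, "dy": 0, "dz": 0, "fingers": 255},
    {"wx": 0, "wy": 0, "wz": 0, "dx": 0, "dy": 0, "dz": 0, "fingers": 255},
  ],
  newtons=15,
)

```text
t: 7.53
tool_pos: [0.5076, 0.1532, -0.0138]
orientation: [0.409, 3.113, 0.008]
force: [-0.1, -0.1, 0.1]
opening: 0.0611
```

```bash
python3 - <<'E'
from h import *
go(.507,.153,-.013)
E
```

```text
t 7.53 tcp [ 0.5076  0.1532 -0.0138] need cm [-0.06 -0.02  0.08] turn [-0.0045  0.0029  0.    ] jaw [0.258 0.966 0.005] F [-0.1 -0.1  0.1] op 0.0611 q [ 0.19  0.13  1.87  0.    1.15 -1.12]
```

Stopped at 61 mm, so the roll is gripped. Lifting straight up.

Request:
send_rows(
  series=[
    {"wx": 0, "wy": 0, "wz": 0, "dx": 0, "dy": 0, "dz": 1, "fingers": 255},
    {"wx": 0, "wy": 0, "wz": 0, "dx": 0, "dy": 0, "dz": 1.2, "fingers": 255},
    {"wx": 0, "wy": 0, "wz": 0, "dx": 0, "dy": 0, "dz": 1.2, "fingers": 255},
    {"wx": 0, "wy": 0, "wz": 0, "dx": 0, "dy": 0, "dz": 1.2, "fingers": 255},
    {"wx": 0, "wy": 0, "wz": 0, "dx": 0, "dy": 0, "dz": 1.2, "fingers": 255},
    {"wx": 0, "wy": 0, "wz": 0, "dx": 0, "dy": 0, "dz": 1.2, "fingers": 255},
    {"wx": 0, "wy": 0, "wz": 0, "dx": 0, "dy": 0, "dz": 1, "fingers": 255},
    {"wx": 0, "wy": 0, "wz": 0, "dx": 0, "dy": 0, "dz": 1, "fingers": 255},
    {"wx": 0, "wy": 0, "wz": 0, "dx": 0, "dy": 0, "dz": 0, "fingers": 255},
  ],
)

```text
t: 8.28
tool_pos: [0.5087, 0.1534, 0.0898]
orientation: [0.408, 3.108, 0.01]
force: [0.5, -0.1, -0.1]
opening: 0.061
```

```bash
python3 - <<'E'
from h import *
go(.44,.02,.07)
i=robot.read_camera("side")[:,:,::-1];cv2.imwrite("pics/side7.png",i)
cv2.imwrite("pics/c7.png",cv2.resize(i[120:270,240:350],None,fx=4,fy=4,interpolation=cv2.INTER_CUBIC))
E
```

```text
t 8.28 tcp [0.5087 0.1534 0.0898] need cm [ -6.87 -13.34  -1.98] turn [-0.0054  0.0078  0.    ] jaw [0.258 0.966 0.007] F [ 0.5 -0.1 -0.1] op 0.061 q [ 0.19 -0.    1.8   0.    1.34 -1.12]
```

View pics/c7.png

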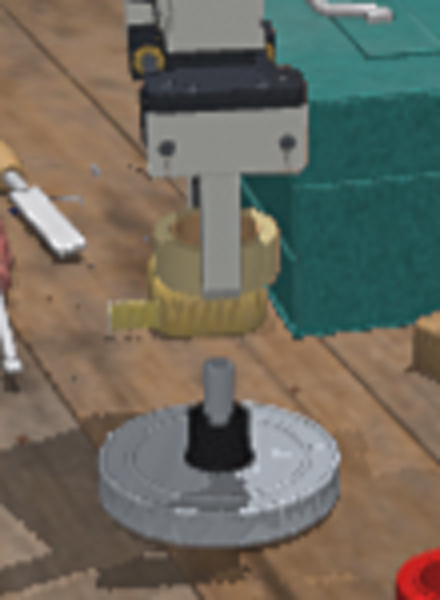

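The roll is held (crop (215,245)) clear above the knob, and the lids stayed put. Moving to the drop spot at (0.44, 0.02).

Request:
send_rows(
  series=[
    {"wx": 0, "wy": 0, "wz": 0, "dx": -1, "dy": -2, "dz": 0, "fingers": 255},
    {"wx": 0, "wy": 0, "wz": 0, "dx": -1, "dy": -2, "dz": 0, "fingers": 255},
    {"wx": 0, "wy": 0, "wz": 0, "dx": -1, "dy": -2, "dz": 0, "fingers": 255},
    {"wx": 0, "wy": 0, "wz": 0, "dx": -1, "dy": -2, "dz": 0, "fingers": 255},
    {"wx": 0, "wy": 0, "wz": 0, "dx": -1, "dy": -2, "dz": 0, "fingers": 255},
    {"wx": 0, "wy": 0, "wz": 0, "dx": -1, "dy": -2, "dz": 0, "fingers": 255},
    {"wx": 0, "wy": 0, "wz": 0, "dx": 0, "dy": 0, "dz": -2, "fingers": 255},
    {"wx": 0, "wy": 0, "wz": 0, "dx": 0, "dy": 0, "dz": -2, "fingers": 255},
    {"wx": 0, "wy": 0, "wz": 0, "dx": 0, "dy": 0, "dz": -2, "fingers": 255},
    {"wx": 0, "wy": 0, "wz": 0, "dx": 0, "dy": 0, "dz": -1.5, "fingers": 255},
    {"wx": 0, "wy": 0, "wz": 0, "dx": 0, "dy": 0, "dz": 0, "fingers": 255},
  ],
)

```text
t: 9.25
tool_pos: [0.4416, 0.0282, 0.007]
orientation: [0.408, 3.112, 0.009]
force: [-0.7, -0.3, -1.3]
opening: 0.0612
```

```bash
python3 - <<'E'
from h import *
go(.44,.02,-.035)
E
```

```text
t 9.25 tcp [0.4416 0.0282 0.007 ] need cm [-0.16 -0.82 -4.2 ] turn [-0.0051  0.0033  0.    ] jaw [0.258 0.966 0.006] F [-0.7 -0.3 -1.3] op 0.0612 q [-0.06 -0.15  2.09  0.01  1.19 -1.37]
```

Request:
send_rows(
  series=[
    {"wx": -0.004, "wy": 0.003, "wz": 0, "dx": 0, "dy": 0, "dz": -1, "fingers": 255},
    {"wx": 0, "wy": 0, "wz": 0, "dx": 0, "dy": 0, "dz": -1, "fingers": 255},
    {"wx": 0, "wy": 0, "wz": 0, "dx": 0, "dy": 0, "dz": -0.8, "fingers": 255},
    {"wx": 0, "wy": 0, "wz": 0, "dx": 0, "dy": 0, "dz": -0.5, "fingers": 255},
    {"wx": 0, "wy": 0, "wz": 0, "dx": 0, "dy": 0, "dz": 0, "fingers": 255},
  ],
)

```text
t: 9.67
tool_pos: [0.4412, 0.0285, -0.0287]
orientation: [-0.407, -3.114, -0.001]
force: [0.1, -0.9, 0.1]
opening: 0.061
```

```bash
python3 - <<'E'
from h import *
go(.44,.02,-.035)
E
```

```text
t 9.67 tcp [ 0.4412  0.0285 -0.0287] need cm [-0.12 -0.85 -0.63] turn [-0.0008 -0.0011 -0.    ] jaw [0.257 0.966 0.   ] F [ 0.1 -0.9  0.1] op 0.061 q [-0.05 -0.08  2.11  0.    1.12 -1.36]
```

Request:
send_rows(
  series=[
    {"wx": 0, "wy": 0, "wz": 0, "dx": 0, "dy": 0, "dz": -0.4, "fingers": 255},
    {"wx": 0, "wy": 0, "wz": 0, "dx": 0, "dy": 0, "dz": -0.3, "fingers": 255},
    {"wx": 0, "wy": 0, "wz": 0, "dx": 0, "dy": 0, "dz": -0.2, "fingers": 255},
  ],
)

```text
t: 9.92
tool_pos: [0.4426, 0.0284, -0.0365]
orientation: [0.406, 3.115, 0.001]
force: [-9.8, -1.0, 22.2]
opening: 0.0614
```

```bash
python3 - <<'E'
from h import *
go(.44,.02,-.035)
i=robot.read_camera("side")[:,:,::-1];cv2.imwrite("pics/side8.png",i)
cv2.imwrite("pics/c8.png",cv2.resize(i[160:310,240:350],None,fx=4,fy=4,interpolation=cv2.INTER_CUBIC))
E
```

```text
t 9.92 tcp [ 0.4426  0.0284 -0.0365] need cm [-0.26 -0.84  0.15] turn [-0.0004  0.0005  0.    ] jaw [0.257 0.967 0.001] F [-9.8 -1.  22.2] op 0.0614 q [-0.05 -0.06  2.11  0.    1.1  -1.36]
```

View pics/c8.png

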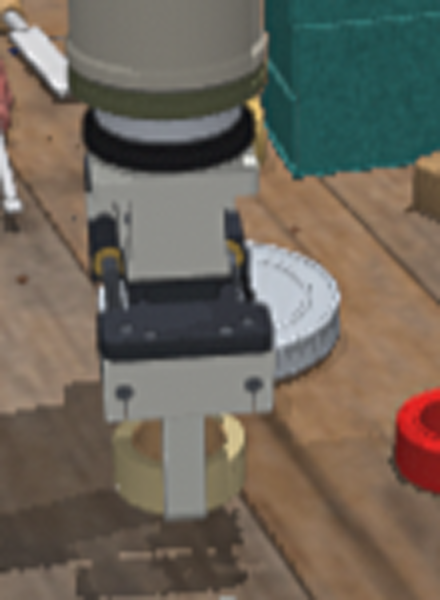

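The roll is pressed onto the bench (22 N). Releasing and backing up.

Request:
send_rows(
  series=[
    {"wx": 0, "wy": 0, "wz": 0, "dx": 0, "dy": 0, "dz": 0.1, "fingers": 255},
    {"wx": 0, "wy": 0, "wz": 0, "dx": 0, "dy": 0, "dz": 0, "fingers": 0},
    {"wx": 0, "wy": 0, "wz": 0, "dx": 0, "dy": 0, "dz": 0, "fingers": 0},
    {"wx": 0, "wy": 0, "wz": 0, "dx": 0, "dy": 0, "dz": 0, "fingers": 0},
    {"wx": 0, "wy": 0, "wz": 0, "dx": 0, "dy": 0, "dz": 0, "fingers": 0},
    {"wx": 0, "wy": 0, "wz": 0, "dx": 0, "dy": 0, "dz": 0, "fingers": 0},
    {"wx": 0, "wy": 0, "wz": 0, "dx": 0, "dy": 0, "dz": 1.5, "fingers": 0},
    {"wx": 0, "wy": 0, "wz": 0, "dx": 0, "dy": 0, "dz": 2.5, "fingers": 0},
    {"wx": 0, "wy": 0, "wz": 0, "dx": 0, "dy": 0, "dz": 2.5, "fingers": 0},
    {"wx": 0, "wy": 0, "wz": 0, "dx": 0, "dy": 0, "dz": 2.5, "fingers": 0},
    {"wx": 0, "wy": 0, "wz": 0, "dx": 0, "dy": 0, "dz": 2.5, "fingers": 0},
    {"wx": 0, "wy": 0, "wz": 0, "dx": 0, "dy": 0, "dz": 0, "fingers": 0},
  ],
)

```text
t: 10.97
tool_pos: [0.4403, 0.0286, 0.0829]
orientation: [-0.406, -3.112, -0.001]
force: [1.2, -0.0, 0.9]
opening: 0.0931
```

```bash
python3 - <<'E'
from h import *
go(.509,.1535,.017)
I={n:robot.read_camera(n) for n in("top","side")}
for n in I: cv2.imwrite(f"pics/{n}9.png",I[n][:,:,::-1])
A=np.linspace(-np.pi,np.pi,72,endpoint=False)
print("roll",rfit(rad("side",I["side"],(.4426,.0284),.024,.042,[.5,.5,-1],-1,A,.024)))
cv2.imwrite("pics/c9.png",np.hstack([cv2.resize(I["top"][200:320,200:320,::-1],(390,390)),cv2.resize(I["side"][180:310,230:360,::-1],(390,390))]))
E
```

```text
t 10.97 tcp [0.4403 0.0286 0.0829] need cm [ 6.87 12.49 -6.59] turn [-0.0007 -0.0027 -0.    ] jaw [0.257 0.967 0.   ] F [ 1.2 -0.   0.9] op 0.0931 q [-0.05 -0.24  2.03  0.    1.36 -1.36]
roll (array([0.4434, 0.0294, 0.031 ]), 36)
```

View pics/c9.png

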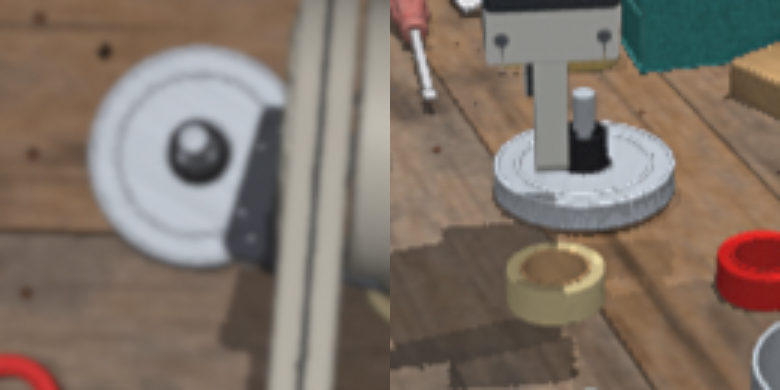

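```bash
python3 - <<'E'
from h import *
print(onz("top",260.9,243.1,.076),onz("side",294.7,211.7,.076))
I={n:cv2.imread(f"pics/{n}9.png")[:,:,::-1] for n in("top","side")}
A=np.linspace(-np.pi,np.pi,72,endpoint=False)
dark=[.33,.33,.33]
print("collar top out",rfit(rad("top",I["top"],(.5085,.153),.0125,.024,dark,1,A,.048)),rfit(rad("side",I["side"],(.5085,.153),.0125,.024,dark,1,A,.048)))
E
```

```text
[0.50704798 0.15032404 0.076     ] [0.50887923 0.14928874 0.076     ]
collar top out (array([0.5057, 0.1525, 0.018 ]), 55) (array([0.5092, 0.1495, 0.0173]), 62)
```

Request:
send_rows(
  series=[
    {"wx": 0, "wy": 0, "wz": 0, "dx": 1, "dy": 1.8, "dz": 0.5, "fingers": 0},
    {"wx": 0, "wy": 0, "wz": 0, "dx": 1.1, "dy": 2, "dz": 0.2, "fingers": 0},
    {"wx": 0, "wy": 0, "wz": 0, "dx": 1.1, "dy": 2, "dz": 0, "fingers": 0},
    {"wx": 0, "wy": 0, "wz": 0, "dx": 1.1, "dy": 2, "dz": 0, "fingers": 0},
    {"wx": 0, "wy": 0, "wz": 0, "dx": 1.1, "dy": 2, "dz": 0, "fingers": 0},
    {"wx": 0, "wy": 0, "wz": 0, "dx": 1.1, "dy": 2, "dz": 0, "fingers": 0},
    {"wx": 0, "wy": 0, "wz": 0, "dx": 0, "dy": 0, "dz": -1, "fingers": 0},
    {"wx": 0, "wy": 0, "wz": 0, "dx": 0, "dy": 0, "dz": 0, "fingers": 0},
  ],
)

```text
t: 11.73
tool_pos: [0.4973, 0.1503, 0.062]
orientation: [-0.408, -3.091, 0.008]
force: [-1.0, -0.1, -0.5]
opening: 0.0929
```

```bash
python3 - <<'E'
from h import *
go(.509,.1535,.016)
E
```

```text
t 11.73 tcp [0.4973 0.1503 0.062 ] need cm [ 1.17  0.32 -4.6 ] turn [ 0.0019 -0.0243  0.    ] jaw [ 0.259  0.966 -0.008] F [-1.  -0.1 -0.5] op 0.0929 q [ 0.19  0.03  1.82  0.    1.32 -1.12]
```

Request:
send_rows(
  series=[
    {"wx": 0.002, "wy": -0.012, "wz": 0, "dx": 0.6, "dy": 0.1, "dz": -0.7, "fingers": 0},
    {"wx": 0, "wy": -0.008, "wz": 0, "dx": 0.4, "dy": 0, "dz": -0.7, "fingers": 0},
    {"wx": 0, "wy": 0, "wz": 0, "dx": 0, "dy": 0, "dz": -0.7, "fingers": 0},
    {"wx": 0, "wy": 0, "wz": 0, "dx": 0, "dy": 0, "dz": -0.5, "fingers": 0},
    {"wx": 0, "wy": 0, "wz": 0, "dx": 0, "dy": 0, "dz": 0, "fingers": 0},
  ],
)

```text
t: 12.15
tool_pos: [0.502, 0.148, 0.0285]
orientation: [-0.411, -3.101, 0.007]
force: [-0.4, -0.1, 0.9]
opening: 0.0933
```

```bash
python3 - <<'E'
from h import *
go(.508,.1515,.016)
E
```

```text
t 12.15 tcp [0.502  0.148  0.0285] need cm [ 0.6   0.35 -1.25] turn [ 0.0026 -0.0137  0.    ] jaw [ 0.26   0.966 -0.006] F [-0.4 -0.1  0.9] op 0.0933 q [ 0.19  0.07  1.84 -0.    1.25 -1.12]
```

Request:
send_rows(
  series=[
    {"wx": 0.002, "wy": -0.01, "wz": 0, "dx": 0.4, "dy": 0.25, "dz": -0.4, "fingers": 0},
    {"wx": 0, "wy": -0.004, "wz": 0, "dx": 0.2, "dy": 0.15, "dz": -0.5, "fingers": 0},
    {"wx": 0, "wy": 0, "wz": 0, "dx": 0, "dy": 0, "dz": -0.2, "fingers": 0},
    {"wx": 0, "wy": 0, "wz": 0, "dx": 0, "dy": 0, "dz": 0, "fingers": 0},
  ],
)

```text
t: 12.48
tool_pos: [0.5082, 0.1513, 0.0165]
orientation: [0.414, 3.113, -0.001]
force: [0.3, -0.7, -0.9]
opening: 0.0925
```

```bash
python3 - <<'E'
from h import *
go(.508,.1515,.016)
i=robot.read_camera("side")[:,:,::-1];cv2.imwrite("pics/side10.png",i)
cv2.imwrite("pics/c10.png",cv2.resize(i[150:270,240:350],None,fx=4,fy=4,interpolation=cv2.INTER_CUBIC))
E
```

```text
t 12.48 tcp [0.5082 0.1513 0.0165] need cm [-0.02  0.02 -0.05] turn [0.0006 0.0014 0.    ] jaw [ 0.262  0.965 -0.   ] F [ 0.3 -0.7 -0.9] op 0.0925 q [ 0.19  0.09  1.85 -0.    1.21 -1.11]
```

View pics/c10.png

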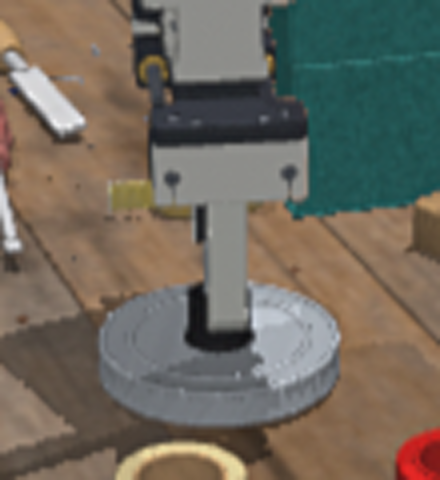

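Request:
send_rows(
  series=[
    {"wx": 0, "wy": 0, "wz": 0, "dx": 0, "dy": 0, "dz": 0, "fingers": 255},
    {"wx": 0, "wy": 0, "wz": 0, "dx": 0, "dy": 0, "dz": 0, "fingers": 255},
    {"wx": 0, "wy": 0, "wz": 0, "dx": 0, "dy": 0, "dz": 0, "fingers": 255},
    {"wx": 0, "wy": 0, "wz": 0, "dx": 0, "dy": 0, "dz": 0, "fingers": 255},
    {"wx": 0, "wy": 0, "wz": 0, "dx": 0, "dy": 0, "dz": 0, "fingers": 255},
    {"wx": 0, "wy": 0, "wz": 0, "dx": 0, "dy": 0, "dz": 0, "fingers": 255},
    {"wx": 0, "wy": 0, "wz": 0, "dx": 0, "dy": 0, "dz": 0, "fingers": 255},
    {"wx": 0, "wy": 0, "wz": 0, "dx": 0, "dy": 0, "dz": 0, "fingers": 255},
    {"wx": 0, "wy": 0, "wz": 0, "dx": 0, "dy": 0, "dz": 0, "fingers": 255},
    {"wx": 0, "wy": 0, "wz": 0, "dx": 0, "dy": 0, "dz": 0, "fingers": 255},
    {"wx": 0, "wy": 0, "wz": 0, "dx": 0, "dy": 0, "dz": 0, "fingers": 255},
    {"wx": 0, "wy": 0, "wz": 0, "dx": 0, "dy": 0, "dz": 0, "fingers": 255},
    {"wx": 0, "wy": 0, "wz": 0, "dx": 0, "dy": 0, "dz": 0, "fingers": 255},
  ],
  newtons=45,
)

```text
t: 13.62
tool_pos: [0.5099, 0.1522, 0.0186]
orientation: [0.413, 3.11, 0.002]
force: [0.5, -0.4, -3.5]
opening: 0.0151
```

```bash
python3 - <<'E'
from h import *
go(.508,.1515,.016)
i=robot.read_camera("side")[:,:,::-1];cv2.imwrite("pics/side11.png",i)
cv2.imwrite("pics/c11.png",cv2.resize(i[150:270,240:350],None,fx=4,fy=4,interpolation=cv2.INTER_CUBIC))
E
```

```text
t 13.62 tcp [0.5099 0.1522 0.0186] need cm [-0.19 -0.07 -0.26] turn [-0.0008  0.0047  0.    ] jaw [0.261 0.965 0.002] F [ 0.5 -0.4 -3.5] op 0.0151 q [ 0.19  0.08  1.84 -0.    1.21 -1.11]
```

View pics/c11.png

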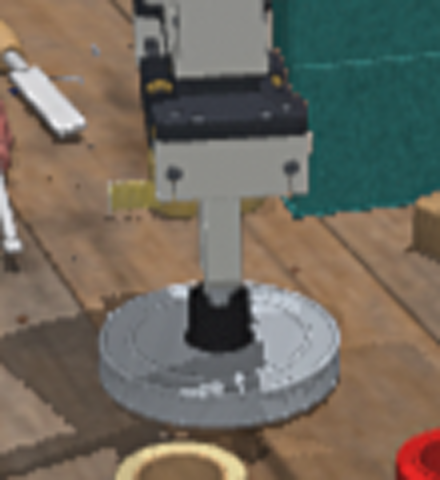

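Gripped at 15 mm on the knob, above the collar (tip edge at crop (222,288)). Lifting.

Request:
send_rows(
  series=[
    {"wx": 0, "wy": 0, "wz": 0, "dx": 0, "dy": 0, "dz": 0.6, "fingers": 255},
    {"wx": 0, "wy": 0, "wz": 0, "dx": 0, "dy": 0, "dz": 0.8, "fingers": 255},
    {"wx": 0, "wy": 0, "wz": 0, "dx": 0, "dy": 0, "dz": 1, "fingers": 255},
    {"wx": 0, "wy": 0, "wz": 0, "dx": 0, "dy": 0, "dz": 1, "fingers": 255},
    {"wx": 0, "wy": 0, "wz": 0, "dx": 0, "dy": 0, "dz": 1, "fingers": 255},
    {"wx": 0, "wy": 0, "wz": 0, "dx": 0, "dy": 0, "dz": 1, "fingers": 255},
    {"wx": 0, "wy": 0, "wz": 0, "dx": 0, "dy": 0, "dz": 1, "fingers": 255},
    {"wx": 0, "wy": 0, "wz": 0, "dx": 0, "dy": 0, "dz": 1, "fingers": 255},
    {"wx": 0, "wy": 0, "wz": 0, "dx": 0, "dy": 0, "dz": 1, "fingers": 255},
    {"wx": 0, "wy": 0, "wz": 0, "dx": 0, "dy": 0, "dz": 0.8, "fingers": 255},
    {"wx": 0, "wy": 0, "wz": 0, "dx": 0, "dy": 0, "dz": 0.5, "fingers": 255},
    {"wx": 0, "wy": 0, "wz": 0, "dx": 0, "dy": 0, "dz": 0, "fingers": 255},
  ],
)

```text
t: 14.67
tool_pos: [0.5074, 0.1509, 0.1257]
orientation: [0.414, 3.112, -0.001]
force: [0.3, -0.1, -5.0]
opening: 0.0153
```

```bash
python3 - <<'E'
from h import *
go(.534,-.191,.125)
i=robot.read_camera("side")[:,:,::-1];cv2.imwrite("pics/side12.png",i)
cv2.imwrite("pics/c12.png",cv2.resize(i[110:260,240:350],None,fx=4,fy=4,interpolation=cv2.INTER_CUBIC))
E
```

```text
t 14.67 tcp [0.5074 0.1509 0.1257] need cm [  2.66 -34.19  -0.07] turn [0.0011 0.0019 0.    ] jaw [ 0.261  0.965 -0.001] F [ 0.3 -0.1 -5. ] op 0.0153 q [ 0.19 -0.03  1.76 -0.    1.41 -1.11]
```

View pics/c12.png

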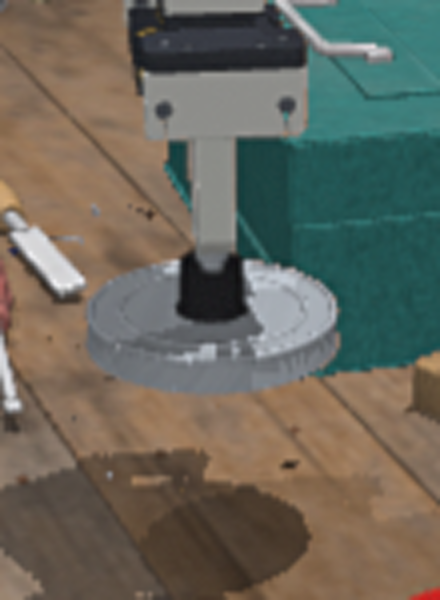

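Both lids hang level from the knob, with their shadow below on the bench. Carrying them towards the tin.

Request:
send_rows(
  series=[
    {"wx": 0, "wy": 0, "wz": 0, "dx": 0.1, "dy": -0.8, "dz": 0, "fingers": 255},
    {"wx": 0, "wy": 0, "wz": 0, "dx": 0.15, "dy": -1.4, "dz": 0, "fingers": 255},
    {"wx": 0, "wy": 0, "wz": 0, "dx": 0.15, "dy": -1.8, "dz": 0, "fingers": 255},
    {"wx": 0, "wy": 0, "wz": 0, "dx": 0.15, "dy": -2, "dz": 0, "fingers": 255},
    {"wx": 0, "wy": 0, "wz": 0, "dx": 0.15, "dy": -2, "dz": 0, "fingers": 255},
    {"wx": 0, "wy": 0, "wz": 0, "dx": 0.15, "dy": -2, "dz": 0, "fingers": 255},
    {"wx": 0, "wy": 0, "wz": 0, "dx": 0.15, "dy": -2, "dz": 0, "fingers": 255},
    {"wx": 0, "wy": 0, "wz": 0, "dx": 0.15, "dy": -2, "dz": 0, "fingers": 255},
    {"wx": 0, "wy": 0, "wz": 0, "dx": 0.15, "dy": -2, "dz": 0, "fingers": 255},
    {"wx": 0, "wy": 0, "wz": 0, "dx": 0.15, "dy": -2, "dz": 0, "fingers": 255},
    {"wx": 0, "wy": 0, "wz": 0, "dx": 0.15, "dy": -2, "dz": 0, "fingers": 255},
    {"wx": 0, "wy": 0, "wz": 0, "dx": 0.15, "dy": -2, "dz": 0, "fingers": 255},
    {"wx": 0, "wy": 0, "wz": 0, "dx": 0.15, "dy": -2, "dz": 0, "fingers": 255},
    {"wx": 0, "wy": 0, "wz": 0, "dx": 0.15, "dy": -1.4, "dz": 0, "fingers": 255},
    {"wx": 0, "wy": 0, "wz": 0, "dx": 0.1, "dy": -0.8, "dz": 0, "fingers": 255},
    {"wx": 0, "wy": 0, "wz": 0, "dx": 0, "dy": 0, "dz": 0, "fingers": 255},
  ],
)

```text
t: 16.05
tool_pos: [0.517, -0.1301, 0.1101]
orientation: [-0.408, -3.093, 0.006]
force: [-0.3, -0.5, -5.6]
opening: 0.0149
```

```bash
python3 - <<'E'
from h import *
go(.534,-.191,.125)
E
```

```text
t 16.05 tcp [ 0.517  -0.1301  0.1101] need cm [ 1.7  -6.09  1.49] turn [ 0.0008 -0.0221  0.    ] jaw [ 0.259  0.966 -0.007] F [-0.3 -0.5 -5.6] op 0.0149 q [-0.34  0.02  1.74 -0.01  1.41 -1.64]
```

Request:
send_rows(
  series=[
    {"wx": 0, "wy": -0.005, "wz": 0, "dx": 0.2, "dy": -0.3, "dz": 1.2, "fingers": 255},
    {"wx": 0, "wy": -0.005, "wz": 0, "dx": 0.4, "dy": -1.5, "dz": 0.3, "fingers": 255},
    {"wx": 0, "wy": -0.005, "wz": 0, "dx": 0.4, "dy": -1.8, "dz": 0.2, "fingers": 255},
    {"wx": 0, "wy": -0.003, "wz": 0, "dx": 0.3, "dy": -1.5, "dz": 0.1, "fingers": 255},
    {"wx": 0, "wy": 0, "wz": 0, "dx": 0.2, "dy": -0.8, "dz": 0, "fingers": 255},
    {"wx": 0, "wy": 0, "wz": 0, "dx": 0, "dy": 0, "dz": 0, "fingers": 255},
    {"wx": 0, "wy": 0, "wz": 0, "dx": 0, "dy": 0, "dz": 0, "fingers": 255},
  ],
)

```text
t: 16.63
tool_pos: [0.5322, -0.188, 0.1304]
orientation: [-0.405, -3.11, -0.002]
force: [0.1, 0.2, -4.1]
opening: 0.015
```

```bash
python3 - <<'E'
from h import *
go(.534,-.191,.105)
I={n:robot.read_camera(n) for n in("top","side")}
for n in I: cv2.imwrite(f"pics/{n}13.png",I[n][:,:,::-1])
cv2.imwrite("pics/c13.png",np.hstack([cv2.resize(I["top"][170:300,390:520,::-1],(390,390)),cv2.resize(I["side"][240:370,320:450,::-1],(390,390))]))
E
```

```text
t 16.63 tcp [ 0.5322 -0.188   0.1304] need cm [ 0.18 -0.3  -2.54] turn [-0.0022 -0.0051 -0.    ] jaw [0.256 0.967 0.001] F [ 0.1  0.2 -4.1] op 0.015 q [-0.43  0.07  1.65 -0.    1.43 -1.74]
```

View pics/c13.png

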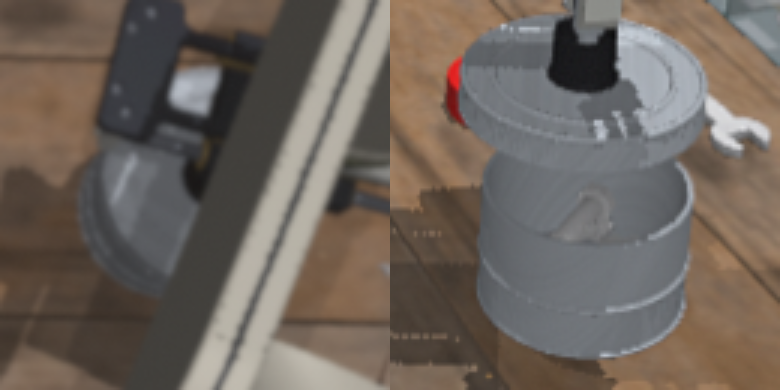

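```bash
python3 - <<'E'
from h import *
I={n:cv2.imread(f"pics/{n}13.png")[:,:,::-1] for n in("top","side")}
pts=[(460,78),(707,85),(588,15),(575,142),(500,36),(670,37)]
W=[onz("side",320+(x-390)/3,240+y/3,.1335) for x,y in pts[:4]]
print("lid manual",circ(W))
cv2.imwrite("pics/c14.png",cv2.resize(I["side"][235:355,330:450,::-1],None,fx=5,fy=5,interpolation=cv2.INTER_CUBIC))
E
```

```text
lid manual (np.float64(0.531384119839519), np.float64(-0.18517550552556117), np.float64(0.062357262453701746))
```

View pics/c14.png

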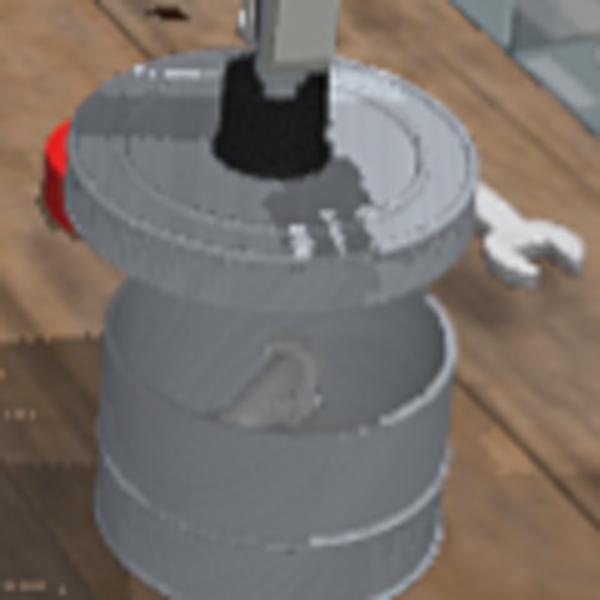

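```bash
python3 - <<'E'
from h import *
f=lambda P,z:np.round(circ([onz("side",330+x/5,235+y/5,z) for x,y in P]),4)
lid=[(67,150),(478,160),(275,48),(270,258),(110,85),(430,95),(150,225),(420,228)]
for z in(.130,.1335,.137): print("lid",z,f(lid,z))
print("tin",f([(103,335),(456,352),(300,436),(420,405),(150,395),(380,425)],.07))
E
```

```text
lid 0.13 [ 0.5357 -0.1784  0.0616]
lid 0.1335 [ 0.5328 -0.1834  0.0612]
lid 0.137 [ 0.5299 -0.1885  0.0607]
tin [ 0.5351 -0.1906  0.055 ]
```

Request:
send_rows(
  series=[
    {"wx": -0.002, "wy": -0.004, "wz": 0, "dx": 0.15, "dy": -0.3, "dz": -0.6, "fingers": 255},
    {"wx": 0, "wy": 0, "wz": 0, "dx": 0.05, "dy": -0.1, "dz": -0.7, "fingers": 255},
    {"wx": 0, "wy": 0, "wz": 0, "dx": 0, "dy": 0, "dz": -0.6, "fingers": 255},
    {"wx": 0, "wy": 0, "wz": 0, "dx": 0, "dy": 0, "dz": 0, "fingers": 255},
  ],
)

```text
t: 17.07
tool_pos: [0.5338, -0.1895, 0.1087]
orientation: [-0.401, -3.114, -0.001]
force: [1.1, -0.1, -5.9]
opening: 0.015
```

```bash
python3 - <<'E'
from h import *
go(.534,-.1915,.095)
E
```

```text
t 17.07 tcp [ 0.5338 -0.1895  0.1087] need cm [ 0.02 -0.2  -1.37] turn [-0.001  -0.0018 -0.    ] jaw [0.254 0.967 0.001] F [ 1.1 -0.1 -5.9] op 0.015 q [-0.43  0.09  1.67  0.    1.39 -1.75]
```

Request:
send_rows(
  series=[
    {"wx": -0.001, "wy": -0.001, "wz": 0, "dx": 0.02, "dy": -0.2, "dz": -0.5, "fingers": 255},
    {"wx": 0, "wy": 0, "wz": 0, "dx": 0, "dy": -0.05, "dz": -0.5, "fingers": 255},
    {"wx": 0, "wy": 0, "wz": 0, "dx": 0, "dy": 0, "dz": 0, "fingers": 255},
    {"wx": 0, "wy": 0, "wz": 0, "dx": 0, "dy": 0, "dz": 0, "fingers": 255},
  ],
)

```text
t: 17.4
tool_pos: [0.5329, -0.1912, 0.0958]
orientation: [-0.4, -3.112, -0.001]
force: [0.7, -0.2, -3.9]
opening: 0.0148
```

```bash
python3 - <<'E'
from h import *
go(.534,-.1915,.085)
i=robot.read_camera("side")[:,:,::-1];cv2.imwrite("pics/side15.png",i)
cv2.imwrite("pics/c15.png",cv2.resize(i[245:365,330:450],None,fx=5,fy=5,interpolation=cv2.INTER_CUBIC))
E
```

```text
t 17.4 tcp [ 0.5329 -0.1912  0.0958] need cm [ 0.11 -0.03 -1.08] turn [-0.0013 -0.0035 -0.    ] jaw [0.253 0.967 0.   ] F [ 0.7 -0.2 -3.9] op 0.0148 q [-0.43  0.1   1.68 -0.    1.37 -1.75]
```

View pics/c15.png

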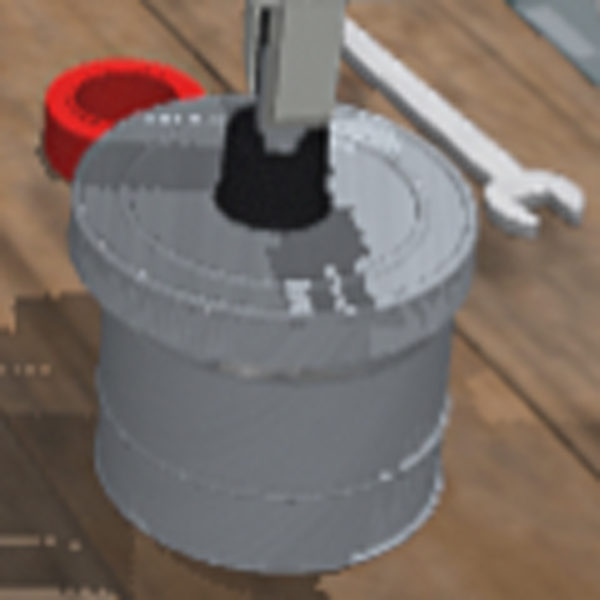

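The lid spans crop columns 70–475 and the tin 98–452, so they are well aligned; I'll add a 1 mm shift to +x. Lowering on.

Request:
send_rows(
  series=[
    {"wx": 0, "wy": -0.003, "wz": 0, "dx": 0.12, "dy": 0, "dz": -0.4, "fingers": 255},
    {"wx": 0, "wy": 0, "wz": 0, "dx": 0, "dy": 0, "dz": -0.4, "fingers": 255},
    {"wx": 0, "wy": 0, "wz": 0, "dx": 0, "dy": 0, "dz": -0.3, "fingers": 255},
    {"wx": 0, "wy": 0, "wz": 0, "dx": 0, "dy": 0, "dz": 0, "fingers": 255},
  ],
)

```text
t: 17.78
tool_pos: [0.5348, -0.1915, 0.0846]
orientation: [0.401, 3.115, 0.001]
force: [0.2, 0.0, -4.4]
opening: 0.0149
```

```bash
python3 - <<'E'
from h import *
go(.534,-.1915,.072)
E
```

```text
t 17.78 tcp [ 0.5348 -0.1915  0.0846] need cm [-0.08  0.   -1.26] turn [-0.0007  0.0012  0.    ] jaw [0.253 0.967 0.001] F [ 0.2  0.  -4.4] op 0.0149 q [-0.43  0.11  1.69  0.    1.34 -1.75]
```

Request:
send_rows(
  series=[
    {"wx": 0, "wy": 0, "wz": 0, "dx": -0.05, "dy": 0, "dz": -0.4, "fingers": 255},
    {"wx": 0, "wy": 0, "wz": 0, "dx": 0, "dy": 0, "dz": -0.4, "fingers": 255},
    {"wx": 0, "wy": 0, "wz": 0, "dx": 0, "dy": 0, "dz": -0.2, "fingers": 255},
    {"wx": 0, "wy": 0, "wz": 0, "dx": 0, "dy": 0, "dz": 0, "fingers": 255},
  ],
)

```text
t: 18.12
tool_pos: [0.5343, -0.1915, 0.0735]
orientation: [0.401, 3.115, 0.001]
force: [0.4, 1.0, -4.7]
opening: 0.0148
```

```bash
python3 - <<'E'
from h import *
go(.534,-.1915,.072)
E
```

```text
t 18.12 tcp [ 0.5343 -0.1915  0.0735] need cm [-0.03  0.   -0.15] turn [-0.0007  0.0013  0.    ] jaw [0.253 0.967 0.001] F [ 0.4  1.  -4.7] op 0.0148 q [-0.44  0.12  1.7   0.    1.32 -1.75]
```

Going in freely. Last few millimetres until it seats.

Request:
send_rows(
  series=[
    {"wx": 0, "wy": 0, "wz": 0, "dx": 0, "dy": 0, "dz": -0.2, "fingers": 255},
    {"wx": 0, "wy": 0, "wz": 0, "dx": 0, "dy": 0, "dz": -0.2, "fingers": 255},
    {"wx": 0, "wy": 0, "wz": 0, "dx": 0, "dy": 0, "dz": -0.1, "fingers": 255},
  ],
)

```text
t: 18.37
tool_pos: [0.5349, -0.1917, 0.0725]
orientation: [0.4, 3.113, 0.001]
force: [-0.1, 0.8, -4.1]
opening: 0.0152
```

```bash
python3 - <<'E'
from h import *
go(.534,-.1915,.072)
E
```

```text
t 18.37 tcp [ 0.5349 -0.1917  0.0725] need cm [-0.09  0.02 -0.05] turn [0.     0.0026 0.    ] jaw [0.253 0.968 0.001] F [-0.1  0.8 -4.1] op 0.0152 q [-0.44  0.12  1.7   0.    1.32 -1.75]
```

Request:
send_rows(
  series=[
    {"wx": 0, "wy": 0, "wz": 0, "dx": -0.03, "dy": 0, "dz": -0.3, "fingers": 255},
    {"wx": 0, "wy": 0, "wz": 0, "dx": 0, "dy": 0, "dz": -0.3, "fingers": 255},
  ],
)

```text
t: 18.53
tool_pos: [0.5357, -0.192, 0.0724]
orientation: [0.399, 3.111, -0.001]
force: [-15.4, 6.4, 23.9]
opening: 0.0151
```

```bash
python3 - <<'E'
from h import *
go(.534,-.1915,.072)
E
```

```text
t 18.53 tcp [ 0.5357 -0.192   0.0724] need cm [-0.17  0.05 -0.04] turn [0.0011 0.0049 0.    ] jaw [0.253 0.968 0.   ] F [-15.4   6.4  23.9] op 0.0151 q [-0.44  0.12  1.7   0.    1.32 -1.75]
```

Request:
send_rows(
  series=[
    {"wx": 0, "wy": 0.003, "wz": 0, "dx": -0.12, "dy": 0.03, "dz": 0, "fingers": 255},
    {"wx": 0, "wy": 0, "wz": 0, "dx": 0, "dy": 0, "dz": 0, "fingers": 255},
  ],
)

```text
t: 18.7
tool_pos: [0.5353, -0.192, 0.0742]
orientation: [0.399, 3.112, -0.003]
force: [0.5, 0.7, -4.9]
opening: 0.0147
```

```bash
python3 - <<'E'
from h import *
go(.534,-.1915,.072)
i=robot.read_camera("side")[:,:,::-1];cv2.imwrite("pics/side16.png",i)
cv2.imwrite("pics/c16.png",cv2.resize(i[255:375,330:450],None,fx=5,fy=5,interpolation=cv2.INTER_CUBIC))
E
```

```text
t 18.7 tcp [ 0.5353 -0.192   0.0742] need cm [-0.13  0.05 -0.22] turn [0.0021 0.0039 0.    ] jaw [ 0.252  0.968 -0.001] F [ 0.5  0.7 -4.9] op 0.0147 q [-0.43  0.12  1.7  -0.    1.32 -1.75]
```

View pics/c16.png

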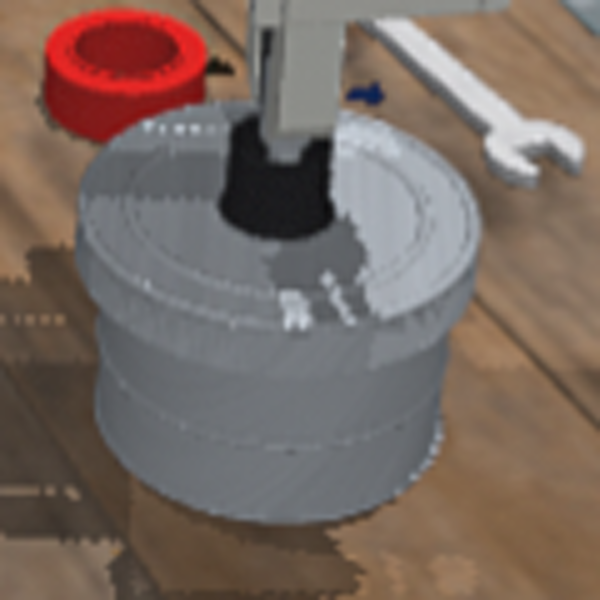

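```bash
python3 - <<'E'
from h import *
c=np.array([.5345,-.191]);o=ray("side",0,0)[0][:2];d=(o-c)/np.hypot(*(o-c))
A=np.linspace(0,2*np.pi,360)
def low(z,r,cc=c):
    P=np.array([proj("side",[cc[0]+r*np.cos(a),cc[1]+r*np.sin(a),z]) for a in A]); P=(P-[330,255])*5
    return "u %.0f..%.0f v %.0f..%.0f"%(P[:,0].min(),P[:,0].max(),P[:,1].min(),P[:,1].max())
print("tin base",low(0,.055))
for dz in(0,.003,.006,.01): print(dz,"rim",low(.059+dz,.063),"top",low(.076+dz,.0615),"collar top",low(.102+dz,.016))
E
```

```text
tin base u 95..438 v 308..523
0 rim u 75..479 v 149..384 top u 81..478 v 108..334 collar top u 231..335 v 116..173
0.003 rim u 75..479 v 141..376 top u 81..479 v 101..326 collar top u 231..336 v 108..165
0.006 rim u 75..480 v 134..368 top u 81..480 v 93..318 collar top u 232..337 v 100..157
0.01 rim u 76..481 v 124..357 top u 82..481 v 82..306 collar top u 232..337 v 89..145
```

The image puts the lids about 3 mm above home now (TCP at 0.0742) and about 1 mm too far in +x. I'll correct and press down again.

Request:
send_rows(
  series=[
    {"wx": 0.002, "wy": 0.004, "wz": 0, "dx": -0.15, "dy": 0.03, "dz": -0.2, "fingers": 255},
    {"wx": 0, "wy": 0, "wz": 0, "dx": -0.05, "dy": 0, "dz": -0.3, "fingers": 255},
    {"wx": 0, "wy": 0, "wz": 0, "dx": 0, "dy": 0, "dz": -0.3, "fingers": 255},
  ],
)

```text
t: 19.0
tool_pos: [0.5351, -0.1921, 0.0724]
orientation: [0.399, 3.113, -0.001]
force: [-17.1, 6.8, 28.2]
opening: 0.0152
```

```bash
python3 - <<'E'
from h import *
go(.534,-.1915,.071)
E
```

```text
t 19.0 tcp [ 0.5351 -0.1921  0.0724] need cm [-0.11  0.06 -0.14] turn [0.001  0.0034 0.    ] jaw [ 0.252  0.968 -0.   ] F [-17.1   6.8  28.2] op 0.0152 q [-0.44  0.12  1.7   0.    1.32 -1.75]
```

A hard stop at the same height twice (0.0724, 28 N), so it is seated. Releasing the knob.

Request:
send_rows(
  series=[
    {"wx": 0, "wy": 0, "wz": 0, "dx": 0, "dy": 0, "dz": -0.2, "fingers": 0},
    {"wx": 0, "wy": 0, "wz": 0, "dx": 0, "dy": 0, "dz": 0, "fingers": 0},
    {"wx": 0, "wy": 0, "wz": 0, "dx": 0, "dy": 0, "dz": 0, "fingers": 0},
    {"wx": 0, "wy": 0, "wz": 0, "dx": 0, "dy": 0, "dz": 0, "fingers": 0},
    {"wx": 0, "wy": 0, "wz": 0, "dx": 0, "dy": 0, "dz": 0, "fingers": 0},
    {"wx": 0, "wy": 0, "wz": 0, "dx": 0, "dy": 0, "dz": 0, "fingers": 0},
    {"wx": 0, "wy": 0, "wz": 0, "dx": 0, "dy": 0, "dz": 0, "fingers": 0},
    {"wx": 0, "wy": 0, "wz": 0, "dx": 0, "dy": 0, "dz": 0, "fingers": 0},
    {"wx": 0, "wy": 0, "wz": 0, "dx": 0, "dy": 0, "dz": 0, "fingers": 0},
    {"wx": 0, "wy": 0, "wz": 0, "dx": 0, "dy": 0, "dz": 0, "fingers": 0},
    {"wx": 0, "wy": 0, "wz": 0, "dx": 0, "dy": 0, "dz": 0, "fingers": 0},
  ],
)

```text
t: 19.92
tool_pos: [0.5366, -0.193, 0.0714]
orientation: [0.399, 3.11, -0.002]
force: [-0.8, 0.4, 0.3]
opening: 0.084
```

```bash
python3 - <<'E'
from h import *
go(.534,-.1915,.045)
i=robot.read_camera("side")[:,:,::-1];cv2.imwrite("pics/side17.png",i)
cv2.imwrite("pics/c17.png",cv2.resize(i[255:375,330:450],None,fx=5,fy=5,interpolation=cv2.INTER_CUBIC))
E
```

```text
t 19.92 tcp [ 0.5366 -0.193   0.0714] need cm [-0.26  0.15 -2.64] turn [0.0022 0.006  0.    ] jaw [ 0.252  0.968 -0.001] F [-0.8  0.4  0.3] op 0.084 q [-0.44  0.12  1.7   0.    1.31 -1.75]
```

View pics/c17.png

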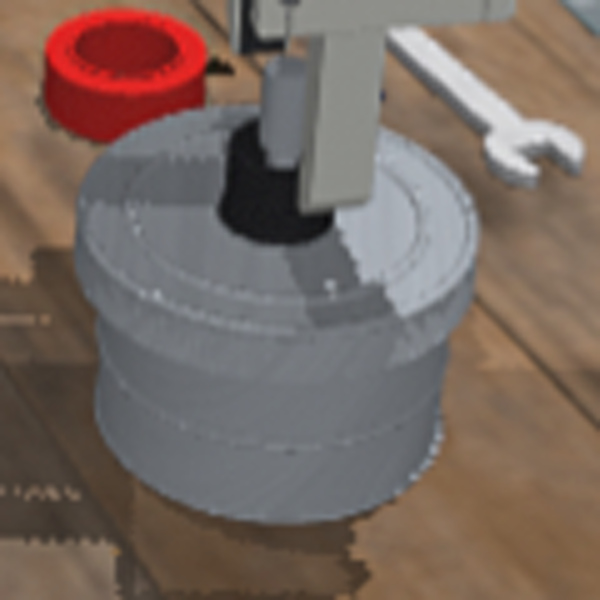

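The lids are seated: the rim's lower edge is at crop y ≈ 380 and the columns run 75–479, against 384 and 75–479 predicted for home. The knob is free. Going down for the collar.

Request:
send_rows(
  series=[
    {"wx": 0.002, "wy": 0.005, "wz": 0, "dx": -0.2, "dy": 0.13, "dz": -0.4, "fingers": 0},
    {"wx": 0, "wy": 0, "wz": 0, "dx": -0.05, "dy": 0, "dz": -0.6, "fingers": 0},
    {"wx": 0, "wy": 0, "wz": 0, "dx": 0, "dy": 0, "dz": -0.6, "fingers": 0},
    {"wx": 0, "wy": 0, "wz": 0, "dx": 0, "dy": 0, "dz": -0.3, "fingers": 0},
    {"wx": 0, "wy": 0, "wz": 0, "dx": 0, "dy": 0, "dz": 0, "fingers": 0},
  ],
)

```text
t: 20.38
tool_pos: [0.5336, -0.1914, 0.0502]
orientation: [0.399, 3.116, 0.0]
force: [0.1, 0.3, -0.1]
opening: 0.0932
```

```bash
python3 - <<'E'
from h import *
go(.5345,-.1913,.044)
E
```

```text
t 20.38 tcp [ 0.5336 -0.1914  0.0502] need cm [ 0.09  0.01 -0.62] turn [-0.0002  0.0004  0.    ] jaw [0.252 0.968 0.   ] F [ 0.1  0.3 -0.1] op 0.0932 q [-0.44  0.14  1.72  0.    1.28 -1.75]
```

Request:
send_rows(
  series=[
    {"wx": 0, "wy": 0, "wz": 0, "dx": 0.08, "dy": 0, "dz": -0.4, "fingers": 0},
    {"wx": 0, "wy": 0, "wz": 0, "dx": 0, "dy": 0, "dz": -0.2, "fingers": 0},
    {"wx": 0, "wy": 0, "wz": 0, "dx": 0, "dy": 0, "dz": 0, "fingers": 0},
  ],
)

```text
t: 20.63
tool_pos: [0.534, -0.1913, 0.0429]
orientation: [-0.399, -3.115, -0.001]
force: [0.1, -0.2, 0.4]
opening: 0.0932
```

```bash
python3 - <<'E'
from h import *
go(.5345,-.1913,.044)
i=robot.read_camera("side")[:,:,::-1];cv2.imwrite("pics/side18.png",i)
cv2.imwrite("pics/c18.png",cv2.resize(i[255:375,330:450],None,fx=5,fy=5,interpolation=cv2.INTER_CUBIC))
E
```

```text
t 20.63 tcp [ 0.534  -0.1913  0.0429] need cm [ 0.05 -0.    0.11] turn [-0.0007 -0.0007 -0.    ] jaw [0.252 0.968 0.   ] F [ 0.1 -0.2  0.4] op 0.0932 q [-0.43  0.15  1.72  0.    1.27 -1.75]
```

View pics/c18.png

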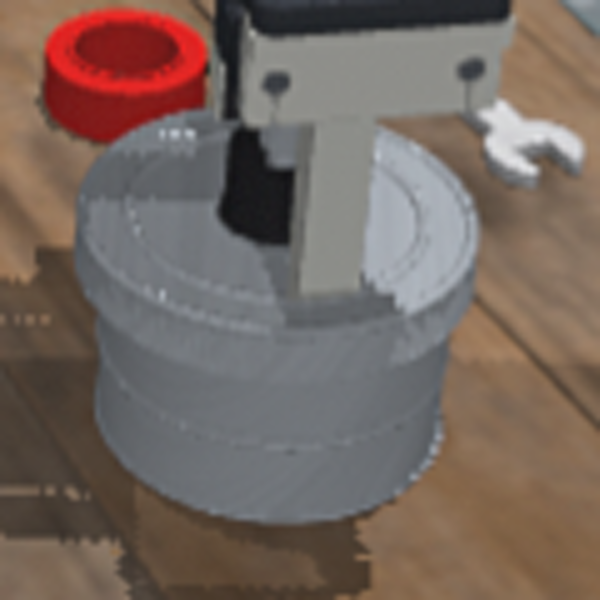

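Request:
send_rows(
  series=[
    {"wx": 0, "wy": 0, "wz": 0, "dx": 0, "dy": 0, "dz": 0, "fingers": 255},
    {"wx": 0, "wy": 0, "wz": 0, "dx": 0, "dy": 0, "dz": 0, "fingers": 255},
    {"wx": 0, "wy": 0, "wz": 0, "dx": 0, "dy": 0, "dz": 0, "fingers": 255},
    {"wx": 0, "wy": 0, "wz": 0, "dx": 0, "dy": 0, "dz": 0, "fingers": 255},
    {"wx": 0, "wy": 0, "wz": 0, "dx": 0, "dy": 0, "dz": 0, "fingers": 255},
    {"wx": 0, "wy": 0, "wz": 0, "dx": 0, "dy": 0, "dz": 0, "fingers": 255},
    {"wx": 0, "wy": 0, "wz": 0, "dx": 0, "dy": 0, "dz": 0, "fingers": 255},
    {"wx": 0, "wy": 0, "wz": 0, "dx": 0, "dy": 0, "dz": 0, "fingers": 255},
    {"wx": 0, "wy": 0, "wz": 0, "dx": 0, "dy": 0, "dz": 0, "fingers": 255},
    {"wx": 0, "wy": 0, "wz": 0, "dx": 0, "dy": 0, "dz": 0, "fingers": 255},
    {"wx": 0, "wy": 0, "wz": 0, "dx": 0, "dy": 0, "dz": 0, "fingers": 255},
  ],
  newtons=25,
)

```text
t: 21.6
tool_pos: [0.535, -0.1917, 0.0443]
orientation: [0.4, 3.115, -0.0]
force: [0.1, -0.3, -0.4]
opening: 0.0328
```

```bash
python3 - <<'E'
from h import *
go(.5345,-.1913,.044)
E
```

```text
t 21.6 tcp [ 0.535  -0.1917  0.0443] need cm [-0.05  0.04 -0.03] turn [0.0003 0.0013 0.    ] jaw [0.252 0.968 0.   ] F [ 0.1 -0.3 -0.4] op 0.0328 q [-0.43  0.15  1.72  0.    1.27 -1.75]
```

Request:
send_rows(
  series=[
    {"wx": 0, "wy": 0, "wz": 0, "dx": 0, "dy": 0, "dz": 0, "fingers": 255},
    {"wx": 0, "wy": 0, "wz": 0, "dx": 0, "dy": 0, "dz": 0, "fingers": 255},
    {"wx": 0, "wy": 0, "wz": 0, "dx": 0, "dy": 0, "dz": 0.3, "fingers": 255},
    {"wx": 0, "wy": 0, "wz": 0, "dx": 0, "dy": 0, "dz": 0.4, "fingers": 255},
    {"wx": 0, "wy": 0, "wz": 0, "dx": 0, "dy": 0, "dz": 0.4, "fingers": 255},
    {"wx": 0, "wy": 0, "wz": 0, "dx": 0, "dy": 0, "dz": 0, "fingers": 255},
  ],
)

```text
t: 22.1
tool_pos: [0.5341, -0.1912, 0.0553]
orientation: [-0.399, -3.115, -0.001]
force: [-0.0, -0.2, -1.1]
opening: 0.033
```

```bash
python3 - <<'E'
from h import *
go(.535,-.1917,.13)
i=robot.read_camera("side")[:,:,::-1];cv2.imwrite("pics/side19.png",i)
cv2.imwrite("pics/c19.png",cv2.resize(i[255:375,330:450],None,fx=5,fy=5,interpolation=cv2.INTER_CUBIC))
E
```

```text
t 22.1 tcp [ 0.5341 -0.1912  0.0553] need cm [ 0.09 -0.05  7.47] turn [-0.0007 -0.0007 -0.    ] jaw [0.252 0.968 0.   ] F [-0.  -0.2 -1.1] op 0.033 q [-0.43  0.14  1.71  0.    1.29 -1.75]
```

View pics/c19.png

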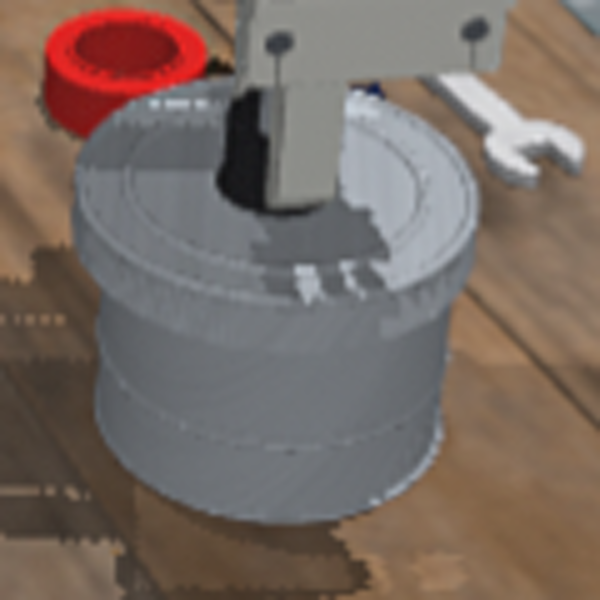

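The outer lid rises level and alone: its lower rim is now at crop y ≈ 352, about 11 mm up, and the load is only 1–2 N. Continuing.

Request:
send_rows(
  series=[
    {"wx": 0, "wy": 0, "wz": 0, "dx": 0.04, "dy": 0, "dz": 0.5, "fingers": 255},
    {"wx": 0, "wy": 0, "wz": 0, "dx": 0, "dy": 0, "dz": 0.6, "fingers": 255},
    {"wx": 0, "wy": 0, "wz": 0, "dx": 0, "dy": 0, "dz": 0.6, "fingers": 255},
    {"wx": 0, "wy": 0, "wz": 0, "dx": 0, "dy": 0, "dz": 0.6, "fingers": 255},
    {"wx": 0, "wy": 0, "wz": 0, "dx": 0, "dy": 0, "dz": 0.3, "fingers": 255},
    {"wx": 0, "wy": 0, "wz": 0, "dx": 0, "dy": 0, "dz": 0, "fingers": 255},
  ],
)

```text
t: 22.65
tool_pos: [0.5344, -0.1912, 0.0841]
orientation: [-0.399, -3.115, -0.001]
force: [-0.5, -0.7, -1.4]
opening: 0.0332
```

```bash
python3 - <<'E'
from h import *
go(.535,-.1915,.136)
E
```

```text
t 22.65 tcp [ 0.5344 -0.1912  0.0841] need cm [ 0.06 -0.03  5.19] turn [-0.0006 -0.0007 -0.    ] jaw [0.252 0.968 0.   ] F [-0.5 -0.7 -1.4] op 0.0332 q [-0.43  0.11  1.69  0.    1.34 -1.75]
```

Request:
send_rows(
  series=[
    {"wx": 0, "wy": 0, "wz": 0, "dx": 0.03, "dy": 0, "dz": 0.5, "fingers": 255},
    {"wx": 0, "wy": 0, "wz": 0, "dx": 0, "dy": 0, "dz": 0.7, "fingers": 255},
    {"wx": 0, "wy": 0, "wz": 0, "dx": 0, "dy": 0, "dz": 0.7, "fingers": 255},
    {"wx": 0, "wy": 0, "wz": 0, "dx": 0, "dy": 0, "dz": 0.7, "fingers": 255},
    {"wx": 0, "wy": 0, "wz": 0, "dx": 0, "dy": 0, "dz": 0.7, "fingers": 255},
    {"wx": 0, "wy": 0, "wz": 0, "dx": 0, "dy": 0, "dz": 0.7, "fingers": 255},
    {"wx": 0, "wy": 0, "wz": 0, "dx": 0, "dy": 0, "dz": 0.6, "fingers": 255},
    {"wx": 0, "wy": 0, "wz": 0, "dx": 0, "dy": 0, "dz": 0.4, "fingers": 255},
    {"wx": 0, "wy": 0, "wz": 0, "dx": 0, "dy": 0, "dz": 0, "fingers": 255},
    {"wx": 0, "wy": 0, "wz": 0, "dx": 0, "dy": 0, "dz": 0, "fingers": 255},
  ],
)

```text
t: 23.48
tool_pos: [0.5352, -0.1914, 0.141]
orientation: [0.399, 3.115, -0.0]
force: [0.0, -0.4, -2.4]
opening: 0.0334
```

```bash
python3 - <<'E'
from h import *
go(.535,-.1915,.136)
I={n:robot.read_camera(n) for n in("top","side")}
for n in I: cv2.imwrite(f"pics/{n}20.png",I[n][:,:,::-1])
cv2.imwrite("pics/c20.png",cv2.resize(I["side"][215:365,320:450,::-1],None,fx=4,fy=4,interpolation=cv2.INTER_CUBIC))
s=robot.read_state();print(s["t"],s["tool_pos"],s["dq"].round(4))
E
```

```text
t 23.48 tcp [ 0.5352 -0.1914  0.141 ] need cm [-0.02 -0.01 -0.5 ] turn [0.0003 0.0012 0.    ] jaw [0.252 0.968 0.   ] F [ 0.  -0.4 -2.4] op 0.0334 q [-0.43  0.07  1.63  0.    1.44 -1.75]
23.5833 [ 0.53504916 -0.1913416   0.14063873] [ 0.0005  0.0065  0.0072 -0.0002 -0.0011  0.0005]
```

View pics/c20.png

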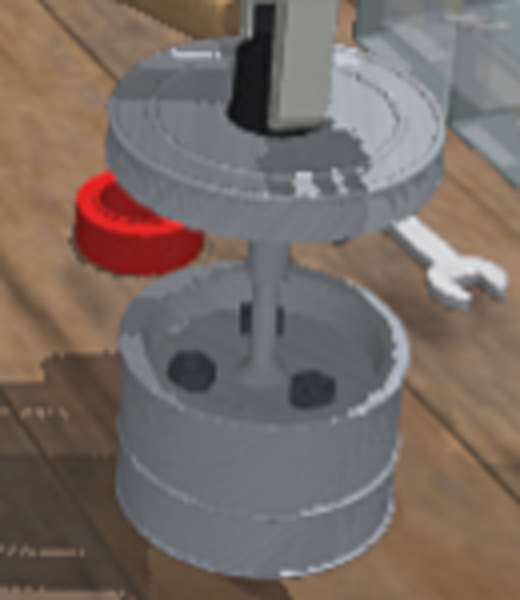

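View pics/side20.png

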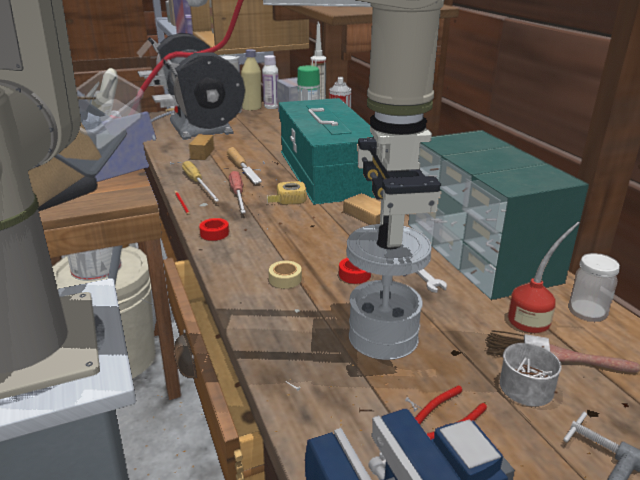

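The outer lid is held level about 97 mm up, the three nuts lie in the seated inner lid (dark spots at crop (190,370), (260,318), (310,388)), and the roll lies flat at side (285,273). Settling, one check of the inner lid, then handing in.

Request:
send_rows(
  series=[
    {"wx": 0, "wy": 0, "wz": 0, "dx": 0, "dy": 0, "dz": 0, "fingers": 255},
    {"wx": 0, "wy": 0, "wz": 0, "dx": 0, "dy": 0, "dz": 0, "fingers": 255},
    {"wx": 0, "wy": 0, "wz": 0, "dx": 0, "dy": 0, "dz": 0, "fingers": 255},
    {"wx": 0, "wy": 0, "wz": 0, "dx": 0, "dy": 0, "dz": 0, "fingers": 255},
  ],
)

```text
t: 23.92
tool_pos: [0.534, -0.1909, 0.1388]
orientation: [-0.399, -3.114, -0.002]
force: [0.4, 0.2, -0.8]
opening: 0.0331
```

```bash
python3 - <<'E'
from h import *
f=lambda P,z:np.round(circ([onz("side",320+x/4,215+y/4,z) for x,y in P]),4)
print("flange outer z.073",f([(117,335),(410,350),(280,424),(370,398),(150,385)],.073))
I=cv2.imread("pics/side20.png")[:,:,::-1]
print("roll",rfit(rad("side",I,(.4426,.0284),.024,.042,[.5,.5,-1],-1,np.linspace(-3.14,3.14,72),.024)))
a=cv2.imread("pics/top0.png");b=cv2.imread("pics/top20.png");d=cv2.absdiff(a,b).max(2)
for n,(x,y,w,h) in dict(block=(195,115,75,55),spanner=(285,142,125,30),measure=(122,180,50,65)).items(): print(n,(d[y:y+h,x:x+w]>60).mean().round(3))
go(.535,-.1915,.14); s=robot.read_state();print(s["dq"].round(4))
E
```

```text
flange outer z.073 [ 0.5352 -0.1889  0.0566]
roll (array([0.4441, 0.0297, 0.0308]), 49)
block 0.0
spanner 0.0
measure 0.0
t 23.92 tcp [ 0.534  -0.1909  0.1388] need cm [ 0.1  -0.06  0.12] turn [-0.0012 -0.0019 -0.    ] jaw [0.252 0.968 0.001] F [ 0.4  0.2 -0.8] op 0.0331 q [-0.43  0.07  1.63  0.    1.44 -1.75]
[-0.0003  0.0071  0.0057  0.0015 -0.002   0.0015]
```

View pics/top20.png

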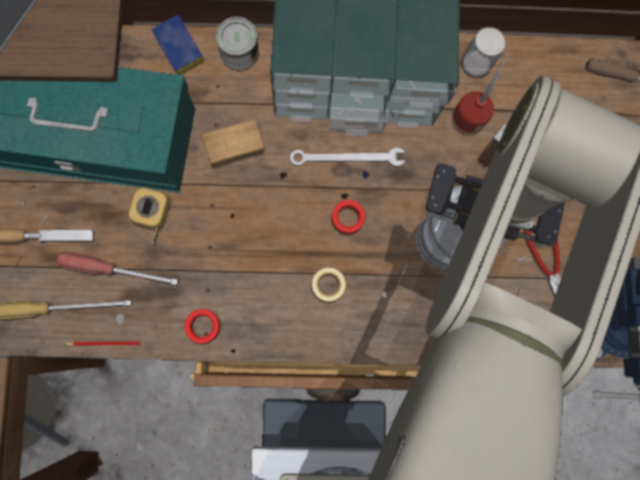

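The flange circle sits on the rim and on the tin's axis. The roll is flat at (0.444, 0.030) and the bystanders have not moved. Handing in.

```bash
python3 - <<'E'
from h import *
print(robot.close_job())
s=robot.read_state();print(s["t"],s["tool_pos"],s["opening"],s["force"])
E
```

```text
the job is handed in; nothing more can be done
None
the job is handed in; nothing more can be done
```

The job is handed in, and no check failed at the end. The roll lies flat at about (0.444, 0.030). Both lids were seated on the tin together, and the outer lid is now held level over it, lifted by about 95 mm.

- **Inner lid and nuts:** the last pictures show the inner lid's flange on the tin's rim, within about 2 mm of its axis. All three nuts are in the dish.
- **Bystanders:** sanding block, spanner and tape measure show no change between the first and last top view.
- **Grip:** the outer lid's collar is held at 33 mm opening, at nearly zero speed.

**Checks that disagreed:**
- **Tip height:** the fingertips were about 37 mm higher than the reported TCP height. The first try at the roll therefore closed above it without touching anything. I corrected for this using the pictures, and the later grasp heights fitted.
- **First seating press:** the lids sprang back about 3 mm, and a second press stopped at the same height. After release the rim looked at most about 1 mm off the predicted home height, which is within the camera's accuracy.

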